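Lay the stacked plaster moulds in their drying trays

TASK

Take the stack of four plaster moulds apart and lay each one, right side up, in the wooden drying tray of its own outline and size, flat on the floor of the tray inside the rim. Do not let any mould tip over, leave the jar and the cork block where they are, and let go of everything at the end.

Things in the scene. Friction and masses are not known exactly. Their poses are not given: they have to be found in the camera images.
- mould_oblong: Grey plaster blow mould with a dark parting line and a brass blow hole on top: an oblong block 90 x 54 mm and 28 mm high, long side along its own x axis. It is the lowest of the stack. About 0.16 kg (it varies by up to 40 percent). Origin: centre of its underside; z up. Everything below it in the stack shows beyond it when seen from above.
- mould_hex: Grey plaster blow mould with a dark parting line and a brass blow hole on top: a hexagonal block, 50 mm across flats (58 mm across corners) and 28 mm high; its own x axis is square to a flat, and so are the directions 60 and 120 degrees from it. It lies on the oblong mould. About 0.08 kg (it varies by up to 40 percent). Origin: centre of its underside; z up. Everything below it in the stack shows beyond it when seen from above.
- mould_round: Grey plaster blow mould with a dark parting line and a brass blow hole on top: a round disc, 40 mm in diameter and 28 mm high. It lies on the hexagonal mould. About 0.05 kg (it varies by up to 40 percent). Origin: centre of its underside; z up. Everything below it in the stack shows beyond it when seen from above.
- mould_square: Grey plaster blow mould with a dark parting line and a brass blow hole on top: a square block, 27 x 27 mm and 28 mm high, sides along its own x and y axes. It is the top of the stack. About 0.03 kg (it varies by up to 40 percent). Origin: centre of its underside; z up. Everything below it in the stack shows beyond it when seen from above.
- tray_oblong: Low wooden drying tray with a dark floor and a light rim, fixed to the bench, with an oblong pocket 104 x 68 mm, long side along its own x axis; 114 x 78 mm outside. Its floor is 5 mm above the bench and its rim 11 mm above the bench (6 mm above the floor), walls 5 mm thick; 7 mm to spare all round the mould of the same outline. Origin: centre of its underside on the bench; z up.
- tray_hex: Low wooden drying tray with a dark floor and a light rim, fixed to the bench, with a hexagonal pocket, 64 mm across flats, its own x axis square to a flat as on the mould; about 86 mm outside across corners. Its floor is 5 mm above the bench and its rim 11 mm above the bench (6 mm above the floor), walls 5 mm thick; 7 mm to spare all round the mould of the same outline. Origin: centre of its underside on the bench; z up.
- tray_round: Low wooden drying tray with a dark floor and a light rim, fixed to the bench, with a round pocket, 54 mm in diameter; 64 mm outside. Its floor is 5 mm above the bench and its rim 11 mm above the bench (6 mm above the floor), walls 5 mm thick; 7 mm to spare all round the mould of the same outline. Origin: centre of its underside on the bench; z up.
- tray_square: Low wooden drying tray with a dark floor and a light rim, fixed to the bench, with a square pocket, 41 x 41 mm, sides along its own x and y axes; 51 x 51 mm outside. Its floor is 5 mm above the bench and its rim 11 mm above the bench (6 mm above the floor), walls 5 mm thick; 7 mm to spare all round the mould of the same outline. Origin: centre of its underside on the bench; z up.
- jar: Bystander: amber jar with a black lid, 58 mm in diameter and 70 mm high, standing loose on the bench among the trays; leave it alone. Origin: centre of its underside.
- cork: Bystander: loose cork block, 64 x 73 x 24 mm, lying on the bench at the right near the red basket; leave it alone. Origin: centre of its underside.

How it is judged:
By the outcome, as a careful person would: the job done as asked, in the order asked, and still so for the second after the job is handed in, with the robot touching nothing.
It also fails if it takes over 128 s, if anything falls off the work surface, if the arm or the gripper's body presses on something with over 40 N, if the wrist force passes 120 N, or if a joint passes its speed limit or range.

ROBOT

A 6-joint arm with a two-finger parallel gripper is mounted at the origin on a cart in front of the work surface, level with it; the furniture and walls round the work are solid. World frame = base frame: x ahead of the robot, y to its left, z up, the work surface at z = 0. Lengths are in m, angles in rad, forces in N, time in s.
With the tool pointing down it reaches from about 0.375 to 0.825 m from the base axis. Payload 5.5 kg.
Tool frame: the origin (TCP) lies where the fingers leave the gripper's body, on its centre line; the fingertips stand 73 mm ahead of it and the grasp point (between the pads) lies 54 mm ahead of it; x points along the fingers, y is the direction in which the jaws open and shut, and the axes are right-handed (so a half turn about x gives the same grasp; the last joint's range is limited). The gripper opens to 85 mm and grips with 20 to 120 N. Pads are 22 mm wide; open, the fingers measure 114 mm over their backs; the gripper's body (76 mm by 85 mm) begins 54 mm behind the grasp point. The pads swing forward as they close: fully open they stand 13 mm farther back than shut.
Start: joints at [1.198, 0.314, -0.047, 1.21, 0, 1.571], TCP at [0.219, 0.559, 0.304] pointing down, gripper open.
Joint ranges: [-2.67, 2.67], [-0.69, 1.73], [-1.03, 1.25], [-2.08, 2.16], [-1.42, 1.45], [-3.14, 3.14]. Speed limits (rad/s): [2.39, 2.39, 3.01, 3.14, 3.14, 3.14].

INTERFACE

Orientations are given as a unit quaternion [w, x, y, z].
In Python, from rig import bot, viewer, job gives the robot as it stands. The module is installed in compiled form; this text tells all that it offers.
- The arm moves only by the tool drive_tool, never from a script. Its arguments are lists of equal length, an entry for each row: "claw": the closure, from -1 (fully open) to 1 (shut); "linear": the shift along the tool's x, y, z in m, a list of three; "spin": the turn about the tool's x in rad. In form: {"claw": [claw, ...], "linear": [[x, y, z], ...], "spin": [spin, ...]}. A call has 1 to 5 rows; each row is the pose to reach, as a shift and turn from the pose commanded when the call began, along the tool's axes at that moment; what a row does not reach only later rows make up. A row lasts 1/8 s, in which the tool goes at most 62.5 mm and 10.7 degrees, less where a joint would pass 70% of its speed; a pose out of reach is approached as far as the arm can. A call with a gripper value outside its range is refused whole. The fingers move at their own pace and stop on an object; the grip force is fixed at half the most. Time passes only in rows, so rows that repeat a pose let the fingers close. It gives the time, the measured TCP pose, the force and the opening at its end, in the units of the state.
- bot.observe(): the state, without advancing time (a new reading comes with each control period).
- viewer.read_camera(name): name is "side" or "top"; returns the picture (384x512x3 uint8, red, green, blue); there is no depth.
- viewer.get_calibration(name): a dict with "K" (3x3 intrinsics, pixels), "rvec" (rotation vector, rad) and "tvec" (3), from world to camera coordinates, as OpenCV has them. Camera axes: x right, y down, z forward; pixel columns grow to the right and rows downward; lengths in m; the calibration is good to about 2 mm. A picture is of the moment at which its call begins. get_calibration takes no time and is no camera call.
- job.job_done(): hands the job in, once; it reports no verdict.
The state is a dict: "clock": time; "joint_pos": joint angles; "qvel": joint speeds; "effort": joint torques, N m; "ee_pos": TCP position; "eef_rot": TCP orientation; "contact_force": force on the tool from outside, world axes, zero at the start; "wrist_torque": the same for the moment, N m; "finger_gap": finger opening in m.
Only numpy, scipy, OpenCV 4.12 (cv2) and the standard library are available. Lean on these libraries where they do the work, as an engineer would, in place of code of your own. Each camera call takes 0.05 s, during which the arm holds its last target.

## Working session

There is one attempt and no reset: what is moved stays moved. The work goes in short steps, Python scripts to look and compute and a tool call to move; the robot and the scene stay as the last step left them, time stands still between calls to the robot, and variables do not carry over. Pictures are saved under pics/ and viewed, and the job is handed in when it is done.

Besides the shell and the picture viewer there is one more tool, called after "Emit:" as a command line: name --pt "numbers of a row" for each row, then --argument value for the rest. drive_tool: Moves the arm, as the interface text tells. Its arguments: {"type":"object","properties":{"claw":{"type":"array"},"linear":{"type":"array"},"spin":{"type":"array"}},"required":["claw","linear","spin"]}

```bash
mkdir -p pics
python3 - <<'E'
from rig import bot, viewer, job
import cv2
s=bot.observe(); print(s)
for n in("top","side"):
    im=viewer.read_camera(n); cv2.imwrite(f"pics/{n}0.png",im[:,:,::-1]); print(n,viewer.get_calibration(n))
E
```

```text
{'clock': 0.0, 'joint_pos': array([ 1.19798650e+00,  3.14186321e-01, -4.80850156e-02,  1.21018565e+00,
       -2.95444175e-05,  1.57082382e+00]), 'qvel': array([-6.46512002e-04,  4.45273675e-04,  1.63325845e-03, -9.91023187e-04,
       -1.62336363e-04,  3.33194412e-05]), 'effort': array([-2.57278458e-03, -5.39594007e+01,  3.39747620e+01,  1.92882487e-02,
       -1.30107669e-04, -1.93791675e-05]), 'ee_pos': array([0.21838214, 0.55835943, 0.30305565]), 'eef_rot': array([ 0.69475689,  0.13047678,  0.69495397, -0.13163458]), 'contact_force': array([-0.16438142,  0.31266077,  0.80204287]), 'wrist_torque': array([0.00715243, 0.01435428, 0.09476222]), 'finger_gap': 0.08553960438703202}
top {'K': array([[384.00130703,   0.        , 250.15545874],
       [  0.        , 384.00130703, 187.34721431],
       [  0.        ,   0.        ,   1.        ]]), 'rvec': array([ 2.13955207, -2.12468631,  0.18349062]), 'tvec': array([-0.01853214,  0.54483123,  1.32169214])}
side {'K': array([[357.96321547,   0.        , 255.90307801],
       [  0.        , 357.96321547, 199.76647941],
       [  0.        ,   0.        ,   1.        ]]), 'rvec': array([ 2.07750914, -0.36715879,  0.19137226]), 'tvec': array([-0.49383429,  0.18387882,  0.91971733])}
```

Run:
```python
import cv2
for n in("top","side"):
    im=cv2.imread(f"pics/{n}0.png"); cv2.imwrite(f"pics/{n}0b.png",cv2.resize(im,(800,600),interpolation=cv2.INTER_CUBIC))
```

```text
(no output)
```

View pics/top0b.png

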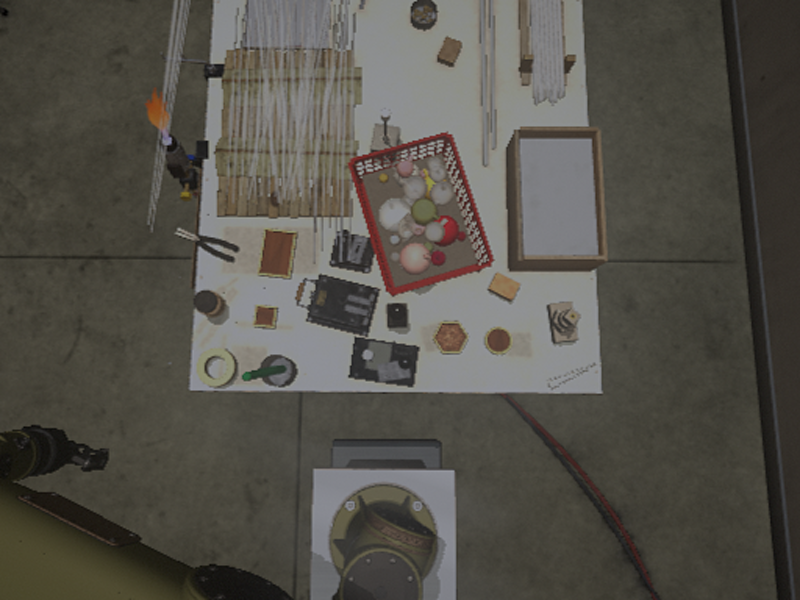

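View pics/side0b.png

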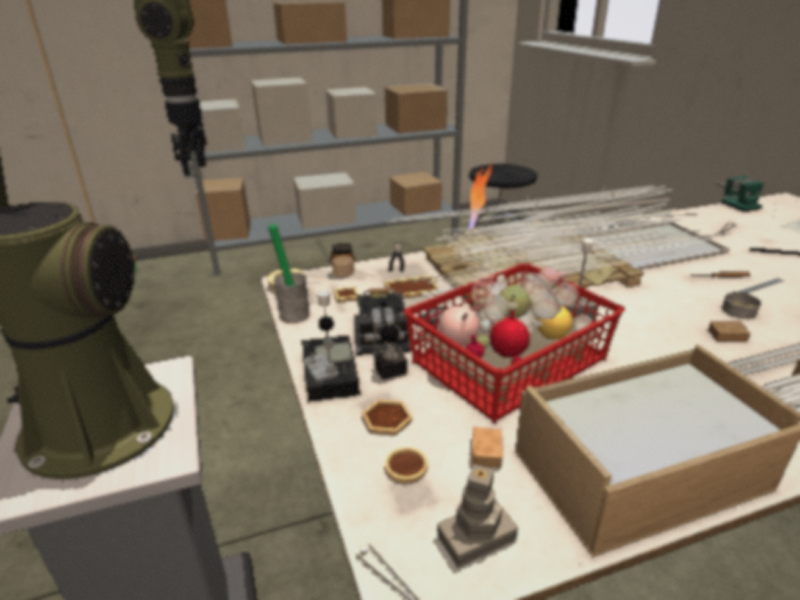

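The top view shows the stack at (565,322), with the oblong tray at (278,254), square at (265,316), hex at (451,337) and round at (498,340). The jar is at (209,303) and the cork at (504,286), all in 800-wide pixels. Next I'll crop in for detail.

```bash
cat > h.py <<'E'
import cv2,numpy as np
from rig import viewer,bot
C={n:viewer.get_calibration(n) for n in("top","side")}
def ray(n,uv):
    c=C[n];R=cv2.Rodrigues(c["rvec"])[0];t=c["tvec"]
    d=R.T@np.linalg.inv(c["K"])@np.array([uv[0],uv[1],1.]);return -R.T@t,d
def onz(n,uv,z):
    o,d=ray(n,uv);return o+d*(z-o[2])/d[2]
def proj(n,P):
    c=C[n];return cv2.projectPoints(np.array(P,float).reshape(-1,1,3),c["rvec"],c["tvec"],c["K"],None)[0].reshape(-1,2)
def crop(f,out,x0,y0,x1,y1,s):
    im=cv2.imread(f)[y0:y1,x0:x1];cv2.imwrite(out,cv2.resize(im,None,fx=s,fy=s,interpolation=cv2.INTER_CUBIC))
E
python3 - <<'E'
from h import *
for n in C: print(n,ray(n,(256,192)))
def g(f,b,s): 
    im=cv2.imread(f)[b[1]:b[3],b[0]:b[2]];return cv2.resize(im,None,fx=s,fy=s,interpolation=cv2.INTER_NEAREST)
crop("pics/top0.png","pics/a.png",340,185,390,225,14)
crop("pics/top0.png","pics/b.png",120,140,200,220,7)
crop("pics/top0.png","pics/c.png",265,170,345,235,9)
crop("pics/side0.png","pics/d.png",220,230,345,370,4)
crop("pics/side0.png","pics/e.png",200,150,300,215,7)
E
```

```text
top (array([ 0.31171682, -0.01495846,  1.39522883]), array([ 0.1585971 , -0.0151393 , -0.98741897]))
side (array([ 0.23848549, -0.82660707,  0.61920039]), array([ 0.28689236,  0.82372949, -0.48952355]))
```

View pics/a.png

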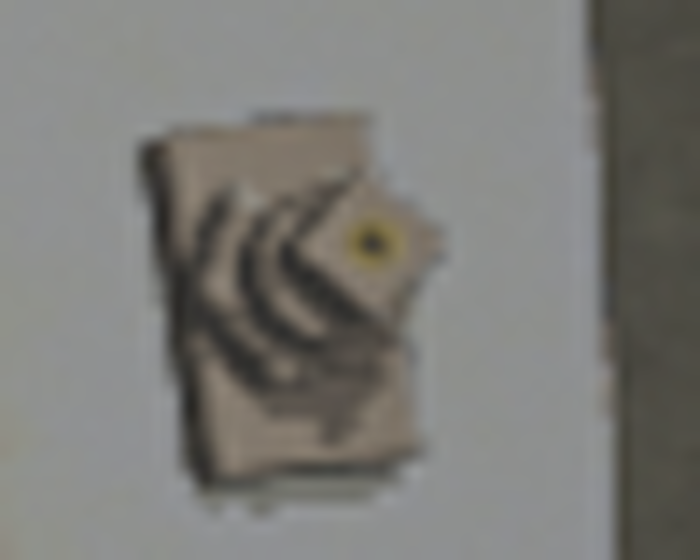

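View pics/b.png

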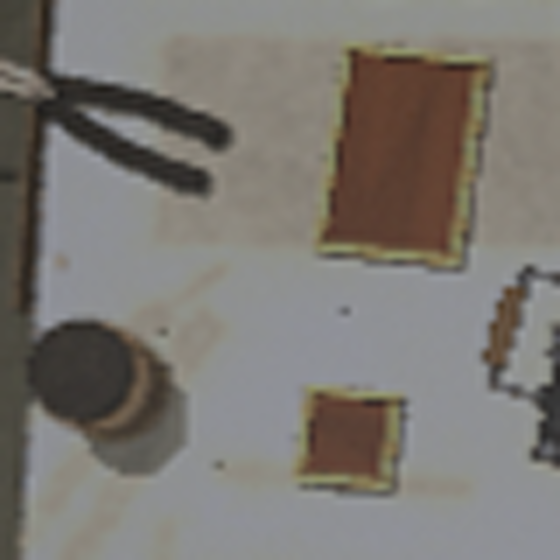

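View pics/c.png

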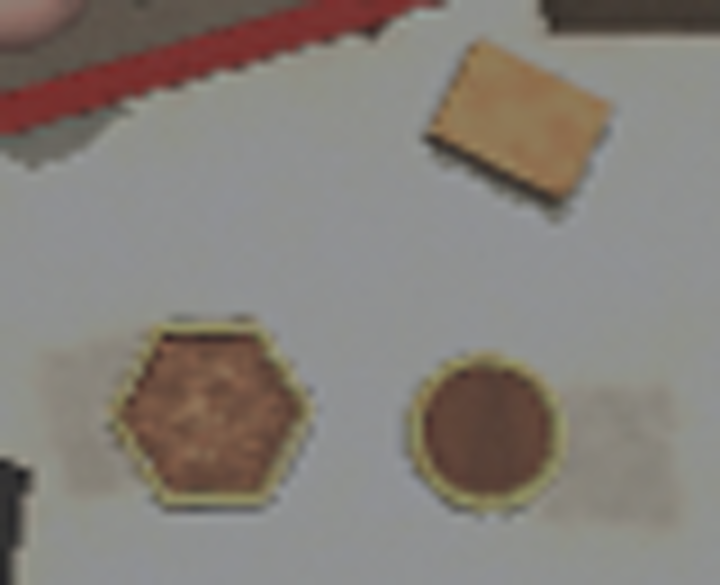

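View pics/d.png

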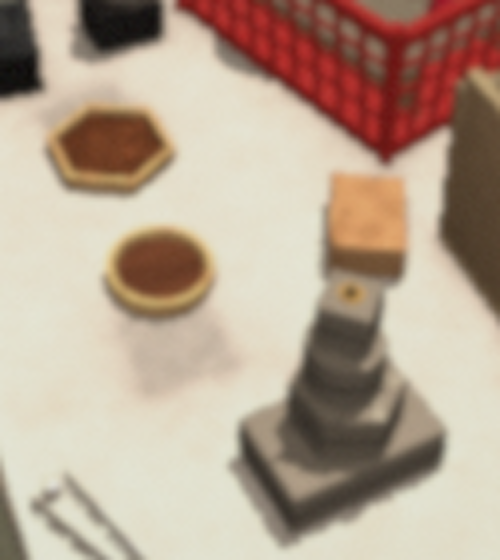

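The crops show the stack's square top with its brass hole near px (366.5,202.2). The tray outlines are clear, so I'll measure them now.

Run:
```python
from h import *
for n,regs in (("top",{"ob":(160,140,195,182),"sq":(158,192,182,214),"hex":(275,202,302,230),"rd":(308,205,330,230)}),("side",{"ob":(243,174,284,194),"sq":(210,180,232,196),"hex":(228,250,268,282),"rd":(244,283,278,312)})):
    im=cv2.imread(f"pics/{n}0.png")
    for k,(a,b,c,d) in regs.items():
        r=im[b:d,a:c].astype(float); R=r[...,2];G=r[...,1];B=r[...,0]
        s=(R-B)/np.maximum(R,1)
        s8=cv2.resize(s,None,fx=8,fy=8,interpolation=cv2.INTER_CUBIC)
        m=(s8>0.3).astype(np.uint8)
        cs,_=cv2.findContours(m,cv2.RETR_EXTERNAL,cv2.CHAIN_APPROX_NONE)
        ct=cv2.convexHull(max(cs,key=cv2.contourArea)).reshape(-1,2)
        uv=(ct+.5)/8-.5+[a,b]
        W=np.array([onz(n,p,0.011)[:2] for p in uv])
        rr=cv2.minAreaRect((W*1000).astype(np.float32)); (cx,cy),rad=cv2.minEnclosingCircle((W*1000).astype(np.float32))
        M=cv2.moments((W*1000).astype(np.float32))
        print(n,k,"cent",round(M['m10']/M['m00'],1),round(M['m01']/M['m00'],1),"rect",np.round(rr[0],1),np.round(rr[1],1),round(rr[2],1),"circ",round(cx,1),round(cy,1),round(2*rad,1))
f=lambda x,y:(340+(x+.5)/14-.5,185+(y+.5)/14-.5)
print("hole",onz("top",f(371,241),.112))
for p in((360,170),(442,243),(388,345),(290,250)): print("sqc",onz("top",f(*p),.112))
for p in((160,130),(372,118),(420,455),(218,478)): print("obc",onz("top",f(*p),.028))
h=(220+350.5/4-.5,230+292.5/4-.5);print(onz("side",h,.112))
```

```text
top ob cent 646.1 256.3 rect [645.9 256.3] [ 78.2 113.6] 83.7 circ 646.5 257.0 131.8
top sq cent 494.9 278.8 rect [494.4 278.5] [51.  49.1] 83.7 circ 495.3 279.3 64.1
top hex cent 449.4 -151.2 rect [ 449.  -151.1] [70.8 77. ] 61.7 circ 449.8 -151.1 79.5
top rd cent 442.6 -261.8 rect [ 442.6 -261.4] [59.3 59. ] 12.8 circ 442.5 -261.8 61.4
side ob cent 631.7 250.8 rect [628.8 248.8] [ 95.4 140.3] 83.3 circ 627.7 253.3 153.7
side sq cent 489.0 268.1 rect [489.  268.3] [64.5 50.3] 84.5 circ 489.8 267.5 74.3
side hex cent 444.4 -156.9 rect [ 444.1 -157.2] [83.5 82.5] 60.3 circ 442.8 -156.8 90.7
side rd cent 437.5 -268.7 rect [ 437.6 -269. ] [70.2 61.5] 68.0 circ 437.2 -268.6 70.8
hole [ 0.48715974 -0.40565242  0.112     ]
sqc [ 0.50442154 -0.40376712  0.112     ]
sqc [ 0.48679416 -0.42272828  0.112     ]
sqc [ 0.46201724 -0.40861157  0.112     ]
sqc [ 0.48483796 -0.38605443  0.112     ]
obc [ 0.52708288 -0.37818071  0.028     ]
obc [ 0.53059551 -0.43290801  0.028     ]
obc [ 0.44373939 -0.44126491  0.028     ]
obc [ 0.43751449 -0.38955504  0.028     ]
[ 0.48311722 -0.40545388  0.112     ]
```

```bash
cat >> h.py <<'E'
from scipy.spatial.transform import Rotation as Ro
def plan(x,y,z,jaw):
    """world TCP target and jaw dir(deg, mod 180) -> tool-axes shift, spin"""
    s=bot.observe();q=s["eef_rot"];R=Ro.from_quat([q[1],q[2],q[3],q[0]]).as_matrix()
    p=s["ee_pos"];d=R.T@(np.array([x,y,z])-p)
    yaw=np.degrees(np.arctan2(R[1,1],R[0,1]))
    dl=(yaw-jaw+90)%180-90   # spin about tool x (down): + turns yaw negative
    print("t",round(s["clock"],2),"pos",p.round(4),"jawyaw",round(yaw,1),"j6",s["joint_pos"][5].round(3),"gap",s["finger_gap"].round(4),"F",s["contact_force"].round(1),"xaxis",R[:,0].round(3))
    print("world delta",(np.array([x,y,z])-p).round(4),"tool shift",d.round(4),"spin",np.radians(dl).round(3),"or",np.radians(dl-180*np.sign(dl)).round(3))
E
python3 - <<'E'
from h import *
plan(.486,-.4055,.27,47); plan(.486,-.4055,.27,-43)
E
```

```text
Traceback (most recent call last):
  File "h.py", line 20, in plan
    print("t",round(s["clock"],2),"pos",p.round(4),"jawyaw",round(yaw,1),"j6",s["joint_pos"][5].round(3),"gap",s["finger_gap"].round(4),"F",s["contact_force"].round(1),"xaxis",R[:,0].round(3))
                                                                                                               ^^^^^^^^^^^^^^^^^^^^^
AttributeError: 'float' object has no attribute 'round'
```

```bash
sed -i 's/s\["finger_gap"\].round(4)/round(s["finger_gap"],4)/' h.py
python3 - <<'E'
from h import *
plan(.486,-.4055,.27,47); plan(.486,-.4055,.27,-43);plan(.52,0,.303,-43)
E
```

```text
t 0.1 pos [0.2184 0.5584 0.3031] jawyaw 68.6 j6 1.571 gap 0.0855 F [ 0.8 -0.4  0.3] xaxis [-0.001 -0.001 -1.   ]
world delta [ 0.2676 -0.9639 -0.0331] tool shift [ 0.0343 -0.8001  0.6003] spin 0.378 or -2.764
t 0.1 pos [0.2184 0.5584 0.3031] jawyaw 68.6 j6 1.571 gap 0.0855 F [ 0.8 -0.4  0.3] xaxis [-0.001 -0.001 -1.   ]
world delta [ 0.2676 -0.9639 -0.0331] tool shift [ 0.0343 -0.8001  0.6003] spin -1.193 or 1.948
t 0.1 pos [0.2184 0.5584 0.3031] jawyaw 68.6 j6 1.571 gap 0.0855 F [ 0.8 -0.4  0.3] xaxis [-0.001 -0.001 -1.   ]
world delta [ 3.016e-01 -5.584e-01 -1.000e-04] tool shift [ 0.0007 -0.4102  0.4843] spin -1.193 or 1.948
```

Emit:
drive_tool --claw '[-1,-1,-1,-1,-1]' --pt "0 -0.41 0.484" --pt "0 -0.41 0.484" --pt "0 -0.41 0.484" --pt "0 -0.41 0.484" --pt "0 -0.41 0.484" --spin '[0.186,0.37,0.55,0.74,0.92]'

```text
clock: 0.72
ee_pos: [0.3674, 0.2819, 0.3037]
eef_rot: [0.563, 0.427, 0.563, -0.428]
contact_force: [0.6, 1.0, -0.5]
finger_gap: 0.0852
```

Run:
```python
from h import *
plan(.52,0,.303,-43);plan(.486,-.4055,.24,-43)
```

```text
t 0.72 pos [0.3674 0.2819 0.3037] jawyaw 15.6 j6 1.953 gap 0.0852 F [ 0.6  1.  -0.5] xaxis [-0. -0. -1.]
world delta [ 0.1526 -0.2819 -0.0007] tool shift [0.0007 0.0711 0.3126] spin 1.023 or -2.119
t 0.72 pos [0.3674 0.2819 0.3037] jawyaw 15.6 j6 1.953 gap 0.0852 F [ 0.6  1.  -0.5] xaxis [-0. -0. -1.]
world delta [ 0.1186 -0.6874 -0.0637] tool shift [ 0.0638 -0.0708  0.694 ] spin 1.023 or -2.119
```

Emit:
drive_tool --claw '[-1,-1,-1,-1,-1]' --pt "0 0.07 0.313" --pt "0 0.07 0.313" --pt "0 0.07 0.313" --pt "0 0.07 0.313" --pt "0 0.07 0.313" --spin '[0.186,0.37,0.55,0.74,0.92]'

```text
clock: 1.35
ee_pos: [0.5168, 0.0073, 0.3038]
eef_rot: [0.315, 0.633, 0.315, -0.633]
contact_force: [1.3, 0.5, 0.1]
finger_gap: 0.0851
```

Run:
```python
from h import *
plan(.486,-.4055,.27,-43)
```

```text
t 1.35 pos [0.5168 0.0073 0.3038] jawyaw -37.1 j6 2.233 gap 0.0851 F [1.3 0.5 0.1] xaxis [-0.  0. -1.]
world delta [-0.0308 -0.4128 -0.0338] tool shift [0.0336 0.2247 0.3477] spin 0.102 or -3.039
```

Emit:
drive_tool --claw '[-1,-1,-1,-1,-1]' --pt "0 0.225 0.348" --pt "0 0.225 0.348" --pt "0.0 0.225 0.348" --pt "0.0 0.225 0.348" --pt "0.0 0.225 0.348" --spin '[0.102,0.102,0.102,0.102,0.102]'

```text
clock: 1.98
ee_pos: [0.4945, -0.3045, 0.3036]
eef_rot: [-0.284, -0.648, -0.284, 0.648]
contact_force: [1.4, 0.2, 0.1]
finger_gap: 0.0852
```

Run:
```python
from h import *
plan(.486,-.4055,.24,-43)
```

```text
t 1.98 pos [ 0.4945 -0.3045  0.3036] jawyaw -42.6 j6 1.763 gap 0.0852 F [1.4 0.2 0.1] xaxis [-0.  0. -1.]
world delta [-0.0085 -0.101  -0.0636] tool shift [0.0636 0.0622 0.0801] spin 0.006 or -3.135
```

Emit:
drive_tool --claw '[-1,-1,-1,-1,-1]' --pt "0.02 0.032 0.041" --pt "0.045 0.062 0.08" --pt "0.063 0.062 0.08" --pt "0.063 0.062 0.08" --pt "0.063 0.062 0.08" --spin '[0.006,0.006,0.006,0.006,0.006]'

```text
clock: 2.6
ee_pos: [0.4869, -0.4023, 0.2416]
eef_rot: [0.283, 0.648, 0.283, -0.648]
contact_force: [1.4, 0.6, 0.4]
finger_gap: 0.0852
```

Run:
```python
from h import *
plan(.486,-.4055,.165,-43)
cv2.imwrite("pics/s1.png",viewer.read_camera("side")[:,:,::-1]);cv2.imwrite("pics/t1.png",viewer.read_camera("top")[:,:,::-1])
crop("pics/s1.png","pics/s1c.png",230,180,350,370,3.1)
crop("pics/t1.png","pics/t1c.png",330,170,400,235,8)
```

```text
t 2.6 pos [ 0.4869 -0.4023  0.2416] jawyaw -42.9 j6 1.629 gap 0.0852 F [1.4 0.6 0.4] xaxis [ 0.  0. -1.]
world delta [-0.0009 -0.0032 -0.0766] tool shift [0.0766 0.0015 0.003 ] spin 0.002 or -3.14
```

View pics/s1c.png

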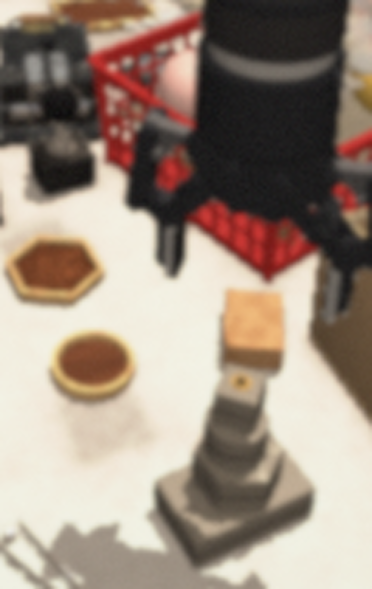

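View pics/t1c.png

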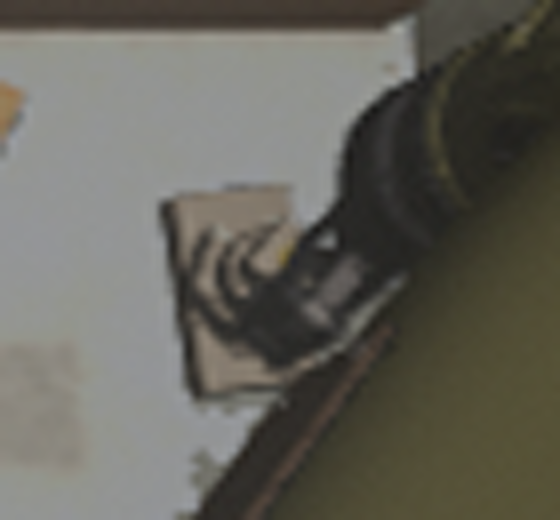

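The side view shows the open jaws centred over the brass hole (crop px 240,380), with the stack undisturbed. Next I'll descend.

Emit:
drive_tool --claw '[-1,-1,-1,-1,-1]' --pt "0.03 0 0" --pt "0.06 0 0" --pt "0.076 0 0" --pt "0.076 0 0" --pt "0.076 0 0" --spin '[0,0,0,0,0]'

```text
clock: 3.32
ee_pos: [0.4872, -0.4037, 0.1663]
eef_rot: [0.283, 0.649, 0.282, -0.648]
contact_force: [0.1, 0.7, -0.4]
finger_gap: 0.0855
```

Run:
```python
from h import *
plan(.486,-.4055,.165,-43)
cv2.imwrite("pics/s2.png",viewer.read_camera("side")[:,:,::-1])
crop("pics/s2.png","pics/s2c.png",270,230,360,370,4.2)
```

```text
t 3.33 pos [ 0.4872 -0.4037  0.1663] jawyaw -43.0 j6 1.629 gap 0.0855 F [ 0.1  0.7 -0.4] xaxis [ 0.001 -0.001 -1.   ]
world delta [-0.0012 -0.0018 -0.0013] tool shift [0.0013 0.0003 0.0021] spin 0.001 or -3.141
```

View pics/s2c.png

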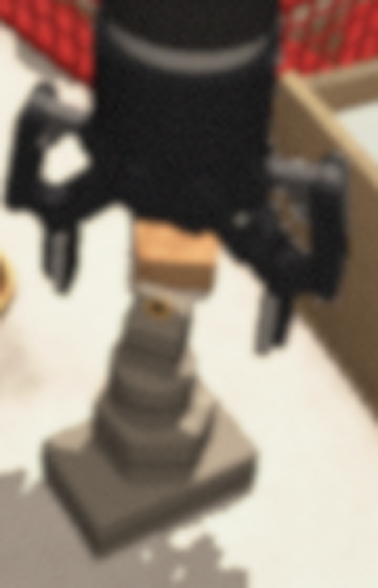

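Tip midpoint (165,320) against the square's top centre (158,308): the jaws straddle it. Now I'll close.

Emit:
drive_tool --claw '[-0.6,-0.2,0.2,0.6,1]' --pt "0.001 0 0.001" --pt "0.001 0 0.002" --pt "0.001 0 0.002" --pt "0.001 0 0.002" --pt "0.001 0 0.002" --spin '[0,0,0,0,0]'

```text
clock: 4.0
ee_pos: [0.4853, -0.405, 0.1643]
eef_rot: [0.282, 0.648, 0.282, -0.648]
contact_force: [-0.8, 0.1, 1.8]
finger_gap: 0.0256
```

Emit:
drive_tool --claw '[1,1,1]' --pt "0 0 0" --pt "0 0 0" --pt "0 0 0" --spin '[0,0,0]'

```text
clock: 4.38
ee_pos: [0.4853, -0.405, 0.1642]
eef_rot: [0.282, 0.648, 0.282, -0.648]
contact_force: [0.3, -0.3, 5.1]
finger_gap: 0.0258
```

Run:
```python
from h import *
plan(.486,-.4055,.165,-43)
cv2.imwrite("pics/s3.png",viewer.read_camera("side")[:,:,::-1])
crop("pics/s3.png","pics/s3c.png",270,230,360,370,4.2)
```

```text
t 4.38 pos [ 0.4853 -0.405   0.1642] jawyaw -43.0 j6 1.625 gap 0.0258 F [ 0.3 -0.3  5.1] xaxis [ 0. -0. -1.]
world delta [ 0.0007 -0.0005  0.0008] tool shift [-0.0008  0.0008 -0.0001] spin 0.0 or -3.141
```

View pics/s3c.png

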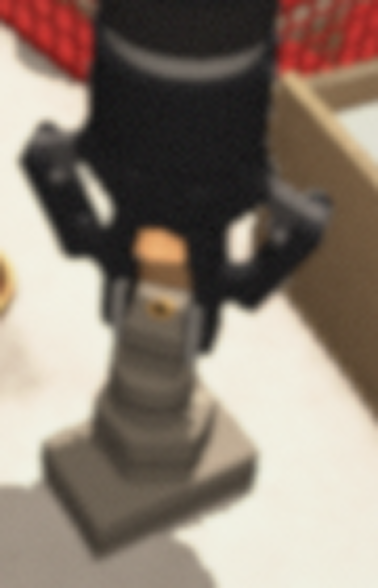

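Emit:
drive_tool --claw '[1,1,1,1,1]' --pt "-0.03 0 0" --pt "-0.08 0 0" --pt "-0.13 0 0" --pt "-0.13 -0.042 -0.046" --pt "-0.13 -0.084 -0.092" --spin '[0,0,0,0,-0.1]'

```text
clock: 5.05
ee_pos: [0.4863, -0.2793, 0.2939]
eef_rot: [0.314, 0.634, 0.314, -0.633]
contact_force: [0.3, 0.8, -0.5]
finger_gap: 0.0256
```

Run:
```python
from h import *
plan(.495,.279,.294,-6.3)
cv2.imwrite("pics/s4.png",viewer.read_camera("side")[:,:,::-1])
crop("pics/s4.png","pics/s4c.png",210,150,350,370,2.7)
```

```text
t 5.05 pos [ 0.4863 -0.2793  0.2939] jawyaw -37.2 j6 1.699 gap 0.0256 F [ 0.3  0.8 -0.5] xaxis [ 0.001  0.    -1.   ]
world delta [8.700e-03 5.583e-01 1.000e-04] tool shift [ 0.     -0.3306 -0.4499] spin -0.539 or 2.602
```

View pics/s4c.png

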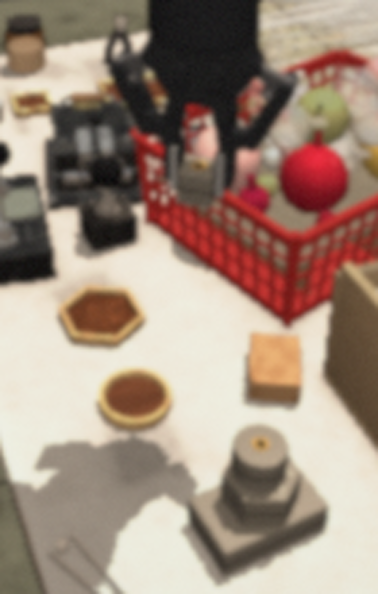

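The square mould is held between the fingers (crop px 200,185). The rest of the stack stands. Carrying it on.

Emit:
drive_tool --claw '[1,1,1,1,1]' --pt "0 -0.331 -0.45" --pt "0 -0.331 -0.45" --pt "0 -0.331 -0.45" --pt "0 -0.331 -0.45" --pt "0 -0.331 -0.45" --spin '[-0.12,-0.24,-0.36,-0.48,-0.54]'

```text
clock: 5.72
ee_pos: [0.4906, 0.0341, 0.2934]
eef_rot: [-0.472, -0.526, -0.473, 0.526]
contact_force: [0.5, 0.1, -0.1]
finger_gap: 0.0261
```

Run:
```python
from h import *
plan(.495,.279,.22,-6.3)
cv2.imwrite("pics/t5.png",viewer.read_camera("top")[:,:,::-1])
crop("pics/t5.png","pics/t5c.png",340,185,390,225,14)
```

```text
t 5.72 pos [0.4906 0.0341 0.2934] jawyaw -6.2 j6 1.748 gap 0.0261 F [ 0.5  0.1 -0.1] xaxis [-0.001 -0.    -1.   ]
world delta [ 0.0044  0.2449 -0.0734] tool shift [ 0.0734 -0.0219 -0.2439] spin 0.002 or -3.139
```

View pics/t5c.png

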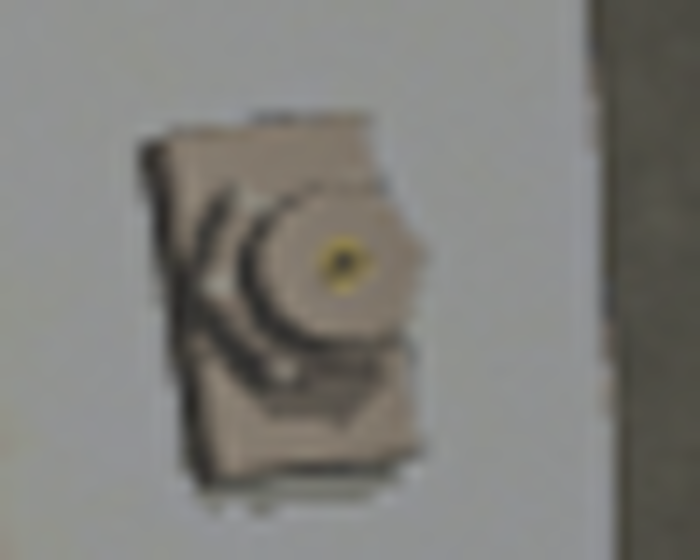

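The round mould's brass hole sits at crop px (343,263). I'll continue to the square tray and get the round's position at the same time.

Emit:
drive_tool --claw '[1,1,1,1,1]' --pt "0 -0.022 -0.244" --pt "0 -0.022 -0.244" --pt "0 -0.022 -0.244" --pt "0 -0.022 -0.244" --pt "0.04 -0.022 -0.244" --spin '[0,0,0,0,0]'

```text
clock: 6.4
ee_pos: [0.4977, 0.2818, 0.2554]
eef_rot: [0.473, 0.528, 0.473, -0.523]
contact_force: [0.6, -0.6, -0.9]
finger_gap: 0.026
```

Emit:
drive_tool --claw '[1,1,1,1,1]' --pt "0.05 0 0" --pt "0.1 0 0" --pt "0.14 0 0" --pt "0.14 0 0" --pt "0.14 0 0" --spin '[0,0,0,0,0]'

```text
clock: 7.02
ee_pos: [0.4968, 0.2773, 0.115]
eef_rot: [0.472, 0.527, 0.472, -0.527]
contact_force: [0.4, 0.6, 0.1]
finger_gap: 0.026
```

Run:
```python
from h import *
plan(.495,.279,.086,-6.3)
f=lambda x,y:(340+(x+.5)/14-.5,185+(y+.5)/14-.5)
print("round hole",onz("top",f(343,263),.084),onz("top",f(338,265),.084))
cv2.imwrite("pics/s6.png",viewer.read_camera("side")[:,:,::-1])
crop("pics/s6.png","pics/s6c.png",190,120,290,205,7)
cv2.imwrite("pics/t6.png",viewer.read_camera("top")[:,:,::-1])
crop("pics/t6.png","pics/t6c.png",130,150,230,225,7)
```

```text
t 7.03 pos [0.4968 0.2773 0.115 ] jawyaw -6.3 j6 2.19 gap 0.026 F [0.4 0.6 0.1] xaxis [ 0.001  0.    -1.   ]
world delta [-0.0018  0.0017 -0.029 ] tool shift [ 0.029  -0.002  -0.0015] spin -0.0 or 3.141
round hole [ 0.48548449 -0.40704908  0.084     ] [ 0.48498033 -0.40579802  0.084     ]
```

View pics/s6c.png

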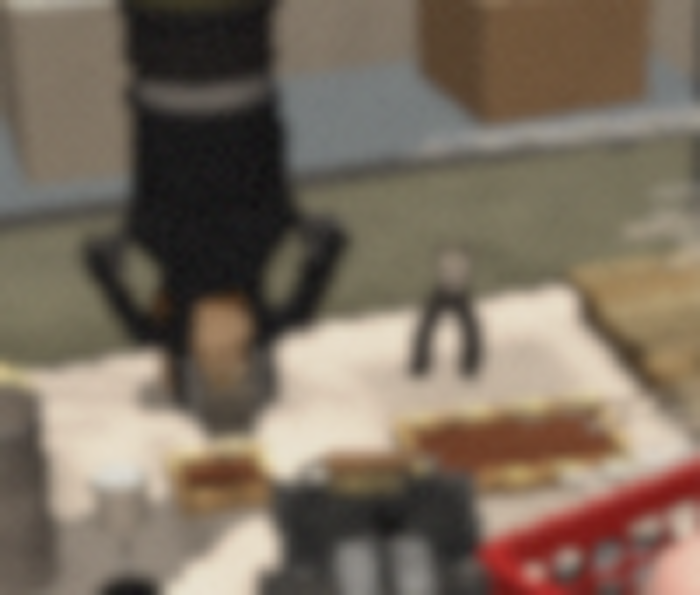

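View pics/t6c.png

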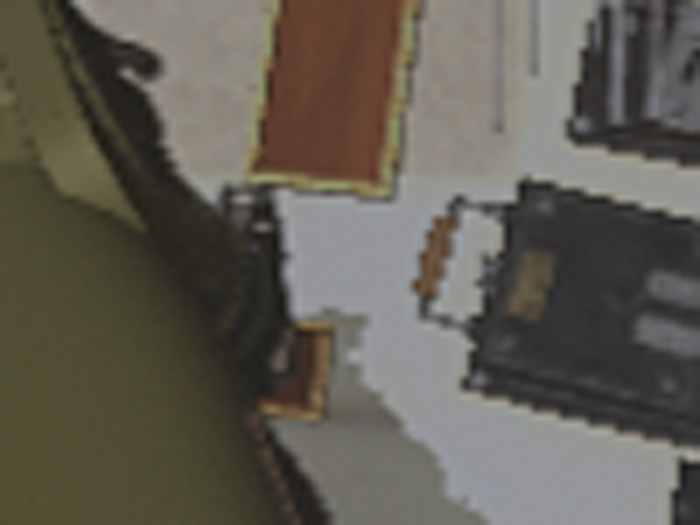

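The mould sits between the pads above the tray, with its bottom at side-crop px (225,428) and the tray at (215,480). Lowering now.

Emit:
drive_tool --claw '[1,1,1,1,1]' --pt "0.0 -0.002 -0.0015" --pt "0.012 -0.002 -0.0015" --pt "0.02 -0.002 -0.0015" --pt "0.026 -0.002 -0.0015" --pt "0.028 -0.002 -0.0015" --spin '[0,0,0,0,0]'

```text
clock: 7.75
ee_pos: [0.494, 0.2786, 0.0852]
eef_rot: [-0.472, -0.526, -0.472, 0.527]
contact_force: [-5.0, -2.3, 13.4]
finger_gap: 0.026
```

Emit:
drive_tool --claw '[1,1]' --pt "0.001 0 0" --pt "0.001 0 0" --spin '[0,0]'

```text
clock: 8.0
ee_pos: [0.4943, 0.2788, 0.0852]
eef_rot: [-0.472, -0.527, -0.472, 0.527]
contact_force: [-1.0, -1.0, 3.6]
finger_gap: 0.0258
```

Emit:
drive_tool --claw '[0.6,0.2,-0.2,-0.2,-0.2]' --pt "0 0 0" --pt "0 0 0" --pt "0 0 0" --pt "-0.02 0 0" --pt "-0.06 0 0" --spin '[0,0,0,0,0]'

```text
clock: 8.62
ee_pos: [0.4932, 0.2782, 0.1437]
eef_rot: [-0.471, -0.525, -0.472, 0.528]
contact_force: [-0.6, 0.5, -0.5]
finger_gap: 0.051
```

Emit:
drive_tool --claw '[-0.2,-0.2,-0.2,-0.2,-0.2]' --pt "-0.06 0 0" --pt "-0.12 0 0" --pt "-0.15 0 0.04" --pt "-0.15 0 0.1" --pt "-0.15 0 0.16" --spin '[0,0,0,0,0]'

```text
clock: 9.25
ee_pos: [0.4769, 0.1187, 0.2955]
eef_rot: [0.472, 0.527, 0.472, -0.526]
contact_force: [0.6, -1.3, -0.5]
finger_gap: 0.0515
```

Run:
```python
from h import *
plan(.485,-.4065,.22,-41);
cv2.imwrite("pics/s7.png",viewer.read_camera("side")[:,:,::-1])
crop("pics/s7.png","pics/s7c.png",190,140,290,205,7)
cv2.imwrite("pics/t7.png",viewer.read_camera("top")[:,:,::-1])
crop("pics/t7.png","pics/t7c.png",130,150,230,225,7)
```

```text
t 9.25 pos [0.4769 0.1187 0.2955] jawyaw -6.2 j6 1.924 gap 0.0515 F [ 0.6 -1.3 -0.5] xaxis [ 0.002  0.    -1.   ]
world delta [ 0.0081 -0.5252 -0.0755] tool shift [0.0754 0.0649 0.5212] spin 0.607 or -2.535
```

View pics/s7c.png

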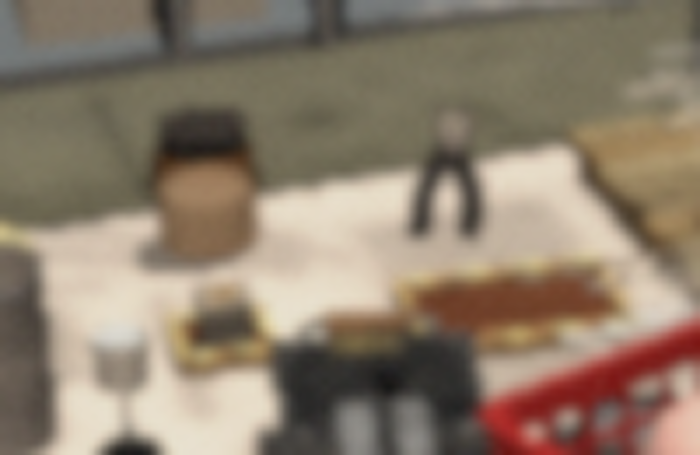

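View pics/t7c.png

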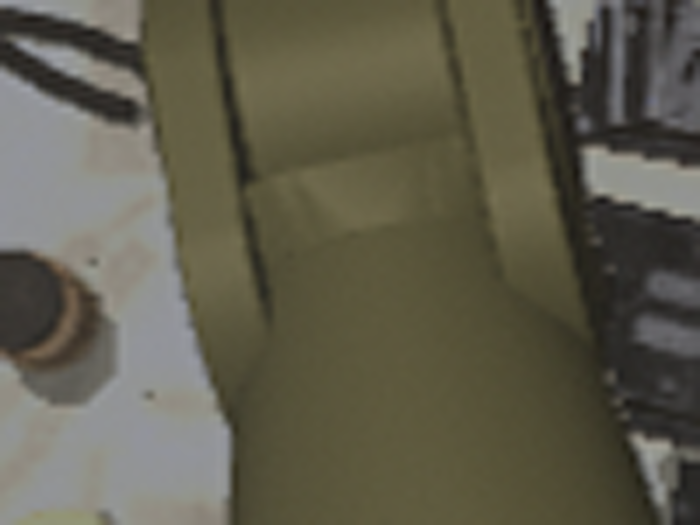

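The square sits upright in its tray (side-crop px 220,315) and the jar hasn't moved. The round is next.

Emit:
drive_tool --claw '[-1,-1,-1,-1,-1]' --pt "0 0.065 0.521" --pt "0 0.065 0.521" --pt "0 0.065 0.521" --pt "0 0.065 0.521" --pt "0 0.065 0.521" --spin '[0.12,0.24,0.36,0.48,0.607]'

```text
clock: 9.98
ee_pos: [0.4816, -0.1943, 0.2949]
eef_rot: [0.292, 0.645, 0.292, -0.644]
contact_force: [1.2, -0.2, 0.3]
finger_gap: 0.0853
```

Run:
```python
from h import *
plan(.485,-.4065,.22,-41);
cv2.imwrite("pics/t8.png",viewer.read_camera("top")[:,:,::-1])
crop("pics/t8.png","pics/t8c.png",130,150,230,225,7)
```

```text
t 9.97 pos [ 0.4816 -0.1943  0.2949] jawyaw -41.3 j6 1.908 gap 0.0853 F [ 1.2 -0.2  0.3] xaxis [ 0.001  0.    -1.   ]
world delta [ 0.0034 -0.2122 -0.0749] tool shift [0.0749 0.1426 0.1572] spin -0.005 or 3.136
```

View pics/t8c.png

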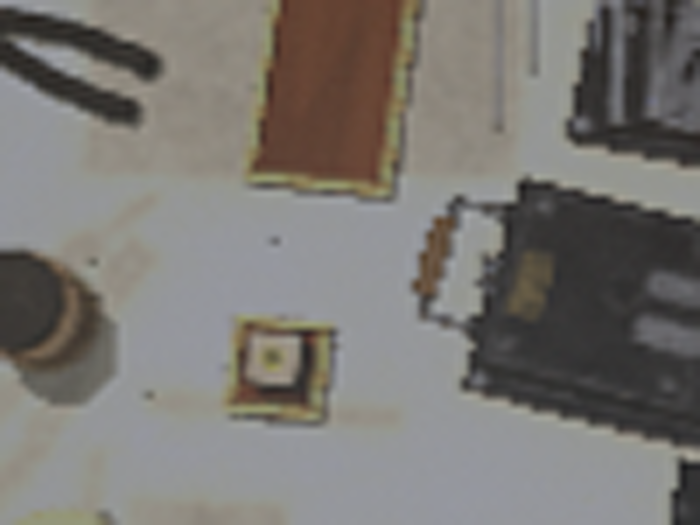

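Emit:
drive_tool --claw '[-1,-1,-1,-1,-1]' --pt "0 0.143 0.157" --pt "0 0.143 0.157" --pt "0.02 0.143 0.157" --pt "0.06 0.143 0.157" --pt "0.075 0.143 0.157" --spin '[0,0,0,0,0]'

```text
clock: 10.65
ee_pos: [0.4849, -0.4053, 0.2163]
eef_rot: [-0.291, -0.643, -0.294, 0.645]
contact_force: [-0.8, 1.5, 0.6]
finger_gap: 0.0857
```

Emit:
drive_tool --claw '[-1,-1]' --pt "0 0 0" --pt "0 0 0" --spin '[0,0]'

```text
clock: 10.9
ee_pos: [0.4869, -0.4041, 0.2215]
eef_rot: [0.294, 0.644, 0.293, -0.643]
contact_force: [0.2, -0.4, 0.3]
finger_gap: 0.0854
```

Run:
```python
from h import *
print("sq placed", onz("top",(130+272.5/7-.5,150+357.5/7-.5),.033))
plan(.485,-.4065,.134,-41);
```

```text
sq placed [0.49724757 0.27735262 0.033     ]
t 10.9 pos [ 0.4869 -0.4041  0.2215] jawyaw -41.0 j6 1.593 gap 0.0854 F [ 0.2 -0.4  0.3] xaxis [ 0.002 -0.001 -1.   ]
world delta [-0.0019 -0.0024 -0.0875] tool shift [0.0875 0.     0.0031] spin 0.0 or -3.141
```

Emit:
drive_tool --claw '[-1,-1,-1,-1,-1]' --pt "0 0 0.003" --pt "0.04 0 0.003" --pt "0.07 0 0.003" --pt "0.087 0 0.003" --pt "0.087 0 0.003" --spin '[0,0,0,0,0]'

```text
clock: 11.52
ee_pos: [0.4836, -0.4067, 0.1325]
eef_rot: [-0.292, -0.643, -0.293, 0.644]
contact_force: [-1.0, -0.3, 0.1]
finger_gap: 0.0857
```

Emit:
drive_tool --claw '[-1,-0.7,-0.4,-0.1,0.2]' --pt "0 0 0" --pt "0 0 0" --pt "0 0 0" --pt "0 0 0" --pt "0 0 0" --spin '[0,0,0,0,0]'

```text
clock: 12.15
ee_pos: [0.4842, -0.4075, 0.1335]
eef_rot: [0.293, 0.644, 0.292, -0.643]
contact_force: [-0.7, -0.4, 0.1]
finger_gap: 0.0379
```

Emit:
drive_tool --claw '[0.6,1,1,1]' --pt "0 0 0" --pt "0 0 0" --pt "0 0 0" --pt "0 0 0" --spin '[0,0,0,0]'

```text
clock: 12.65
ee_pos: [0.4842, -0.4075, 0.1335]
eef_rot: [0.293, 0.644, 0.292, -0.644]
contact_force: [-0.2, 0.7, 5.1]
finger_gap: 0.0385
```

Run:
```python
from h import *
plan(.4425,-.2615,.22,-41);
cv2.imwrite("pics/s9.png",viewer.read_camera("side")[:,:,::-1])
crop("pics/s9.png","pics/s9c.png",270,230,360,370,4.2)
```

```text
t 12.65 pos [ 0.4842 -0.4075  0.1335] jawyaw -41.1 j6 1.588 gap 0.0385 F [-0.2  0.7  5.1] xaxis [ 0.001 -0.001 -1.   ]
world delta [-0.0417  0.146   0.0865] tool shift [-0.0867 -0.1273 -0.0826] spin -0.002 or 3.14
```

View pics/s9c.png

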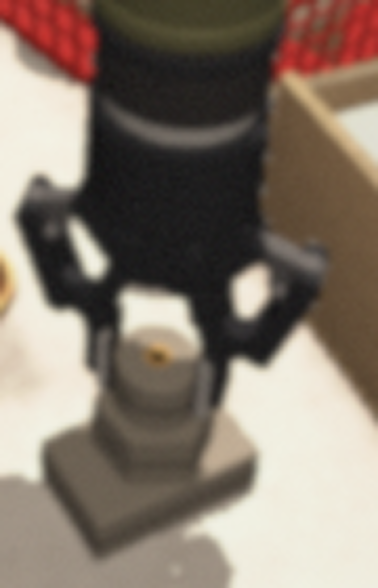

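The round is gripped with the hole at px (157,352), and hex and oblong stayed put. Carrying it to the round tray.

Emit:
drive_tool --claw '[1,1,1,1,1]' --pt "-0.025 0 0" --pt "-0.065 0 0" --pt "-0.07 -0.042 -0.028" --pt "-0.07 -0.085 -0.055" --pt "-0.07 -0.127 -0.083" --spin '[0,0,0,0,0]'

```text
clock: 13.32
ee_pos: [0.4418, -0.2597, 0.2025]
eef_rot: [-0.292, -0.644, -0.293, 0.644]
contact_force: [-0.4, 0.2, -0.9]
finger_gap: 0.0382
```

Emit:
drive_tool --claw '[1,1,1,1,1]' --pt "0 0 0" --pt "0.04 0 0" --pt "0.08 0 0" --pt "0.08 0 0" --pt "0.08 0 0" --spin '[0,0,0,0,0]'

```text
clock: 13.95
ee_pos: [0.4434, -0.262, 0.1238]
eef_rot: [0.293, 0.644, 0.292, -0.644]
contact_force: [-0.2, 0.4, -0.3]
finger_gap: 0.038
```

Run:
```python
from h import *
plan(.4425,-.2615,.083,-41);
cv2.imwrite("pics/s10.png",viewer.read_camera("side")[:,:,::-1])
crop("pics/s10.png","pics/s10c.png",220,210,340,370,3.6)
```

```text
t 13.95 pos [ 0.4434 -0.262   0.1238] jawyaw -41.1 j6 1.755 gap 0.038 F [-0.2  0.4 -0.3] xaxis [ 0.001 -0.001 -1.   ]
world delta [-0.0009  0.0005 -0.0408] tool shift [ 0.0408 -0.001   0.0002] spin -0.002 or 3.14
```

View pics/s10c.png

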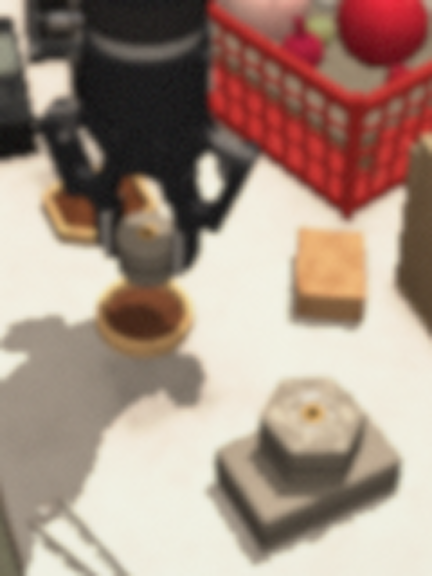

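The round hangs over its tray at px (148,265), with the tray at (145,318). Now to lower and release.

Emit:
drive_tool --claw '[1,1,1,1,1]' --pt "0.015 0 0" --pt "0.028 0 0" --pt "0.036 0 0" --pt "0.04 0 0" --pt "0.041 0 0" --spin '[0,0,0,0,0]'

```text
clock: 14.62
ee_pos: [0.4422, -0.2609, 0.0824]
eef_rot: [-0.292, -0.643, -0.293, 0.644]
contact_force: [-6.2, 3.4, 18.1]
finger_gap: 0.0381
```

Emit:
drive_tool --claw '[1,1]' --pt "0.001 0 0" --pt "0.001 0 0" --spin '[0,0]'

```text
clock: 14.88
ee_pos: [0.4422, -0.2609, 0.0824]
eef_rot: [-0.293, -0.643, -0.293, 0.644]
contact_force: [-7.4, 3.9, 20.6]
finger_gap: 0.0385
```

Emit:
drive_tool --claw '[0.5,0,-0.5,-0.5,-0.5]' --pt "0 0 0" --pt "0 0 0" --pt "0 0 0" --pt "-0.02 0 0" --pt "-0.06 0 0" --spin '[0,0,0,0,0]'

```text
clock: 15.5
ee_pos: [0.4415, -0.2605, 0.1399]
eef_rot: [-0.292, -0.643, -0.294, 0.644]
contact_force: [0.9, -0.5, 0.2]
finger_gap: 0.0644
```

Emit:
drive_tool --claw '[-1,-1,-1,-1,-1]' --pt "-0.04 0 0" --pt "-0.08 0 0" --pt "-0.1 -0.06 -0.05" --pt "-0.1 -0.12 -0.07" --pt "-0.1 -0.17 -0.09" --spin '[0,0,0,0,0]'

```text
clock: 16.12
ee_pos: [0.3773, -0.0882, 0.241]
eef_rot: [0.293, 0.644, 0.292, -0.643]
contact_force: [0.1, 1.1, 0.6]
finger_gap: 0.0855
```

Run:
```python
from h import *
plan(.485,-.4065,.22,-41);
cv2.imwrite("pics/t11.png",viewer.read_camera("top")[:,:,::-1])
crop("pics/t11.png","pics/t11c.png",300,180,390,230,8)
crop("pics/t11.png","pics/t11d.png",340,185,390,225,14)
```

```text
t 16.12 pos [ 0.3773 -0.0882  0.241 ] jawyaw -41.1 j6 2.059 gap 0.0855 F [0.1 1.1 0.6] xaxis [ 0.001  0.    -1.   ]
world delta [ 0.1077 -0.3183 -0.021 ] tool shift [0.0211 0.2905 0.169 ] spin -0.002 or 3.139
```

View pics/t11c.png

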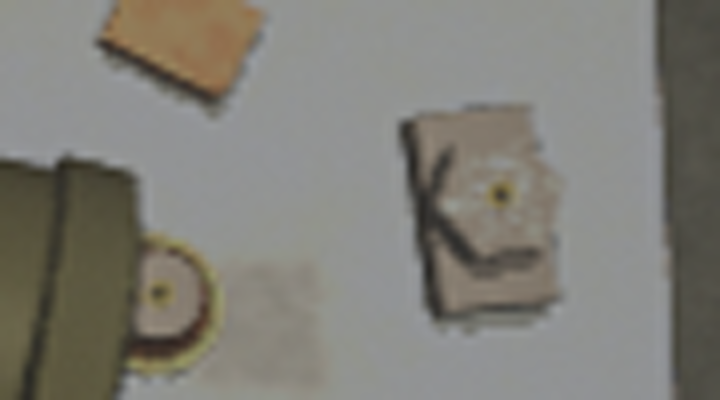

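View pics/t11d.png

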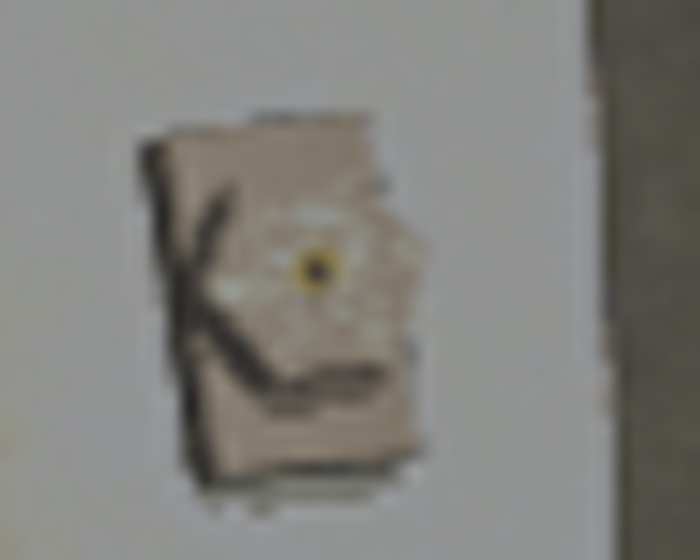

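Run:
```python
from h import *
f=lambda x,y:(340+(x+.5)/14-.5,185+(y+.5)/14-.5)
c=onz("top",f(315,268),.056);print("hexhole",c)
for p in((198,282),(422,246),(272,380),(385,367),(235,185)):
    w=onz("top",f(*p),.056);d=w-c;print(p,w.round(4),"r",np.hypot(d[0],d[1]).round(4),np.degrees(np.arctan2(d[1],d[0])).round(1))
print("round placed",onz("top",(300+158.5/8-.5,180+293.5/8-.5),.033))
# side: hex hole and tops
im=cv2.imread("pics/s10.png")
crop("pics/s10.png","pics/s10d.png",275,310,340,370,11)
g=lambda x,y:(265,0)
# hex tray yaw by 6-fold phase (top0)
im=cv2.imread("pics/top0.png").astype(float)[202:230,275:302]
s=(im[...,2]-im[...,0])/np.maximum(im[...,2],1)
m=(cv2.resize(s,None,fx=8,fy=8,interpolation=cv2.INTER_CUBIC)>.3).astype(np.uint8)
ct=max(cv2.findContours(m,0,1)[0],key=cv2.contourArea).reshape(-1,2)
W=np.array([onz("top",p,.011)[:2] for p in (ct+.5)/8-.5+[275,202]])
a=cv2.approxPolyDP((cv2.convexHull((W*1000).astype(np.float32))),5,True).reshape(-1,2)
c=np.array([449.4,-151.2]);print([(np.hypot(*(q-c)).round(1),np.degrees(np.arctan2(*(q-c)[::-1])).round(1)) for q in a])
```

```text
hexhole [ 0.48788063 -0.40833546  0.056     ]
(198, 282) [ 0.4841 -0.3788  0.056 ] r 0.0298 97.2
(422, 246) [ 0.4936 -0.4355  0.056 ] r 0.0277 -78.0
(272, 380) [ 0.4596 -0.3964  0.056 ] r 0.0307 157.1
(385, 367) [ 0.463  -0.4248  0.056 ] r 0.0298 -146.5
(235, 185) [ 0.5088 -0.3891  0.056 ] r 0.0284 42.6
round placed [ 0.44503043 -0.261268    0.033     ]
[(np.float64(38.1), np.float64(-28.7)), (np.float64(40.1), np.float64(31.8)), (np.float64(39.1), np.float64(86.9)), (np.float64(38.9), np.float64(153.1)), (np.float64(38.4), np.float64(-155.2)), (np.float64(37.4), np.float64(-136.6)), (np.float64(39.6), np.float64(-88.1))]
```

View pics/s10d.png

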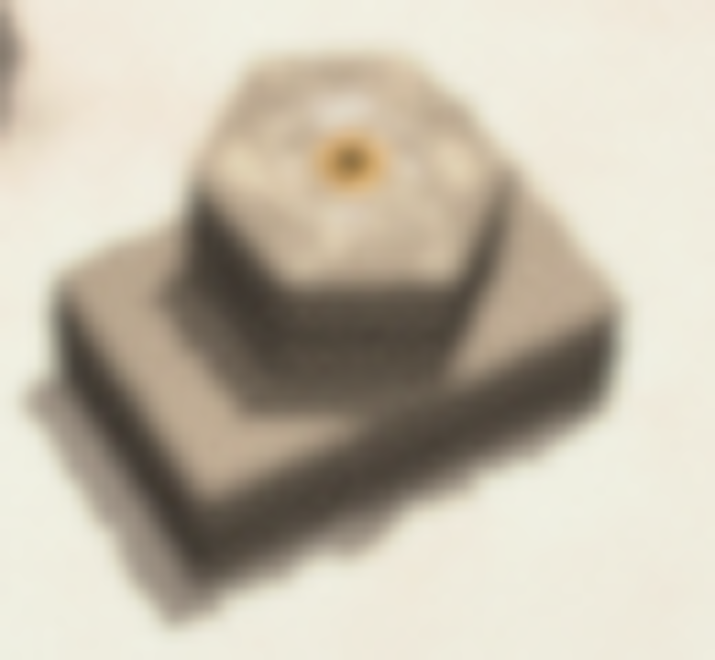

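Run:
```python
from h import *
f=lambda x,y:(275+(x+.5)/11-.5,310+(y+.5)/11-.5)
c=onz("side",f(348,160),.056);print(c)
v=[]
for p in((250,58),(410,58),(512,175),(450,288),(280,292),(197,175)):
    w=onz("side",f(*p),.056);v.append(w);d=w-c;print(w.round(4),np.hypot(d[0],d[1]).round(4),(np.degrees(np.arctan2(d[1],d[0]))%60).round(1))
print("mean",np.mean(v,0))
for p in((62,285),(205,510),(618,300)):print("ob",onz("side",f(*p),.028).round(4))
plan(.487,-.407,.22,-51.5)
```

```text
[ 0.48350616 -0.40798758  0.056     ]
[ 0.4771 -0.3811  0.056 ] 0.0276 43.4
[ 0.5044 -0.3912  0.056 ] 0.0268 38.8
[ 0.509  -0.4209  0.056 ] 0.0286 33.2
[ 0.4877 -0.4384  0.056 ] 0.0307 37.8
[ 0.4601 -0.4291  0.056 ] 0.0315 42.1
[ 0.4571 -0.4017  0.056 ] 0.0271 46.7
mean [ 0.48257475 -0.41041451  0.056     ]
ob [ 0.4351 -0.3945  0.028 ]
ob [ 0.44  -0.445  0.028]
ob [ 0.5269 -0.4317  0.028 ]
t 16.18 pos [ 0.3723 -0.0832  0.24  ] jawyaw -40.9 j6 2.062 gap 0.0854 F [-6.   3.4 -0.8] xaxis [-0.004  0.005 -1.   ]
world delta [ 0.1147 -0.3238 -0.02  ] tool shift [0.0178 0.2989 0.1696] spin 0.185 or -2.957
```

Side and top agree on the hex: flats at about 9.5° and centre near (0.485,-0.408). The top view reads about 2.8 mm too far in x compared with the TCP, so I'll correct for that.

Emit:
drive_tool --claw '[-1,-1,-1,-1,-1]' --pt "0 0.298 0.171" --pt "0 0.298 0.171" --pt "0 0.298 0.171" --pt "0 0.298 0.171" --pt "0.0 0.298 0.171" --spin '[0.04,0.08,0.12,0.168,0.168]'

```text
clock: 16.8
ee_pos: [0.4803, -0.387, 0.2404]
eef_rot: [0.238, 0.666, 0.238, -0.666]
contact_force: [0.0, -0.2, 0.2]
finger_gap: 0.0854
```

Run:
```python
from h import *
plan(.4852,-.4075,.16,-50.5)
```

```text
t 16.8 pos [ 0.4803 -0.387   0.2404] jawyaw -50.7 j6 1.778 gap 0.0854 F [ 0.  -0.2  0.2] xaxis [ 0.  0. -1.]
world delta [ 0.0049 -0.0205 -0.0804] tool shift [0.0804 0.019  0.0092] spin -0.004 or 3.137
```

Emit:
drive_tool --claw '[-1,-1,-1,-1,-1]' --pt "0.0 0 0" --pt "0.03 0 0" --pt "0.06 0 0" --pt "0.06 0 0" --pt "0.06 0 0" --spin '[0,0,0,0,0]'

```text
clock: 17.42
ee_pos: [0.4801, -0.3846, 0.1818]
eef_rot: [0.238, 0.666, 0.238, -0.666]
contact_force: [-0.3, -0.4, 0.4]
finger_gap: 0.0856
```

Run:
```python
from h import *
plan(.4852,-.4075,.104,-50.5)
```

```text
t 17.43 pos [ 0.4801 -0.3846  0.1818] jawyaw -50.7 j6 1.78 gap 0.0856 F [-0.3 -0.4  0.4] xaxis [ 0.001 -0.    -1.   ]
world delta [ 0.0051 -0.0229 -0.0778] tool shift [0.0778 0.0209 0.0106] spin -0.003 or 3.138
```

Emit:
drive_tool --claw '[-1,-1,-1,-1,-1]' --pt "0.0 0.021 0.0105" --pt "0.02 0.021 0.0105" --pt "0.05 0.021 0.0105" --pt "0.077 0.021 0.0105" --pt "0.077 0.021 0.0105" --spin '[0,0,0,0,0]'

```text
clock: 18.05
ee_pos: [0.4845, -0.4071, 0.1034]
eef_rot: [-0.237, -0.666, -0.238, 0.666]
contact_force: [-0.7, -0.2, 1.0]
finger_gap: 0.0855
```

Run:
```python
from h import *
plan(.4852,-.4075,.104,-50.5)
cv2.imwrite("pics/s12.png",viewer.read_camera("side")[:,:,::-1])
crop("pics/s12.png","pics/s12c.png",260,240,360,370,4.5)
```

```text
t 18.05 pos [ 0.4845 -0.4071  0.1034] jawyaw -50.7 j6 1.757 gap 0.0855 F [-0.7 -0.2  1. ] xaxis [-0.001  0.001 -1.   ]
world delta [ 0.0007 -0.0004  0.0006] tool shift [-0.0006  0.0008 -0.0003] spin -0.003 or 3.138
```

View pics/s12c.png

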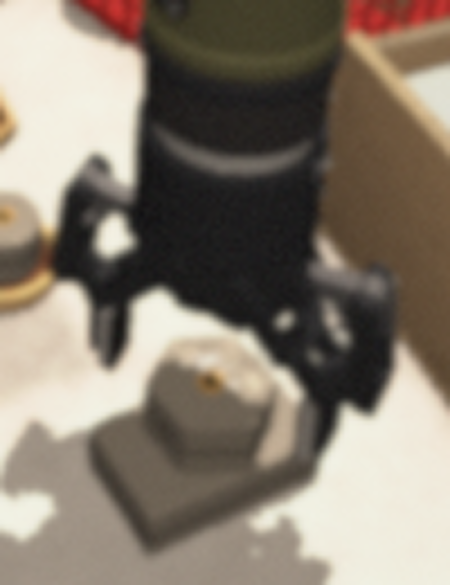

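The jaws straddle the hex: tips at (110,365) and (315,455), hole at (210,380). Closing and lifting.

Emit:
drive_tool --claw '[-0.8,-0.6,-0.4,-0.2,0.2]' --pt "0 0 0" --pt "0 0 0" --pt "0 0 0" --pt "0 0 0" --pt "0 0 0" --spin '[0,0,0,0,0]'

```text
clock: 18.73
ee_pos: [0.4853, -0.408, 0.1045]
eef_rot: [0.238, 0.666, 0.237, -0.666]
contact_force: [-0.7, 1.5, 5.1]
finger_gap: 0.0489
```

Emit:
drive_tool --claw '[0.6,1,1,1]' --pt "0 0 0" --pt "0 0 0" --pt "0 0 0" --pt "0 0 0" --spin '[0,0,0,0]'

```text
clock: 19.23
ee_pos: [0.4853, -0.408, 0.1045]
eef_rot: [0.238, 0.666, 0.237, -0.666]
contact_force: [-0.9, 0.4, 5.5]
finger_gap: 0.0489
```

Emit:
drive_tool --claw '[1,1,1,1,1]' --pt "-0.02 0 0" --pt "-0.06 0 0" --pt "-0.12 0 0" --pt "-0.13 0 0" --pt "-0.13 0 0" --spin '[0,0,0,0,0]'

```text
clock: 19.85
ee_pos: [0.4852, -0.4079, 0.2342]
eef_rot: [0.238, 0.666, 0.237, -0.666]
contact_force: [0.8, 0.1, -0.9]
finger_gap: 0.0487
```

Run:
```python
from h import *
plan(.4467,-.1504,.235,-59.5)
cv2.imwrite("pics/s13.png",viewer.read_camera("side")[:,:,::-1])
crop("pics/s13.png","pics/s13c.png",220,150,360,370,2.7)
```

```text
t 19.85 pos [ 0.4852 -0.4079  0.2342] jawyaw -50.7 j6 1.757 gap 0.0487 F [ 0.8  0.1 -0.9] xaxis [ 0.001 -0.001 -1.   ]
world delta [-0.0385  0.2575  0.0008] tool shift [-0.0011 -0.2237 -0.1333] spin 0.153 or -2.988
```

View pics/s13c.png

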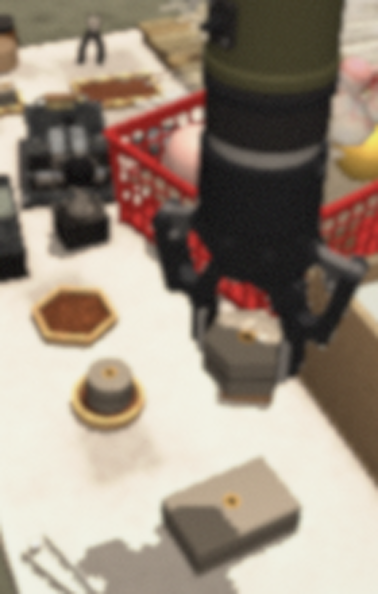

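The hex is held (px 245,355), with the round in its tray and the oblong on the bench. On to the hex tray.

Emit:
drive_tool --claw '[1,1,1,1,1]' --pt "0 -0.046 -0.027" --pt "0 -0.096 -0.057" --pt "0 -0.146 -0.087" --pt "0 -0.194 -0.115" --pt "0 -0.224 -0.133" --spin '[0.03,0.06,0.1,0.15,0.153]'

```text
clock: 20.52
ee_pos: [0.4438, -0.1475, 0.2315]
eef_rot: [-0.185, -0.681, -0.187, 0.683]
contact_force: [-0.4, -0.8, -1.3]
finger_gap: 0.0488
```

Emit:
drive_tool --claw '[1,1,1,1,1]' --pt "0 0 0" --pt "0.04 0 0" --pt "0.09 0 0" --pt "0.115 0 0" --pt "0.115 0 0" --spin '[0,0,0,0,0]'

```text
clock: 21.15
ee_pos: [0.4436, -0.1501, 0.1159]
eef_rot: [-0.185, -0.68, -0.187, 0.684]
contact_force: [-0.4, 0.2, -0.1]
finger_gap: 0.0491
```

Run:
```python
from h import *
plan(.4467,-.1504,.082,-59.5)
cv2.imwrite("pics/s14.png",viewer.read_camera("side")[:,:,::-1])
crop("pics/s14.png","pics/s14c.png",200,180,320,370,3.1)
cv2.imwrite("pics/t14.png",viewer.read_camera("top")[:,:,::-1])
crop("pics/t14.png","pics/t14c.png",340,185,390,225,14)
```

```text
t 21.15 pos [ 0.4436 -0.1501  0.1159] jawyaw -59.5 j6 2.284 gap 0.0491 F [-0.4  0.2 -0.1] xaxis [-0.006  0.002 -1.   ]
world delta [ 0.0031 -0.0003 -0.0339] tool shift [ 0.0339  0.002  -0.0027] spin -0.0 or 3.141
```

View pics/s14c.png

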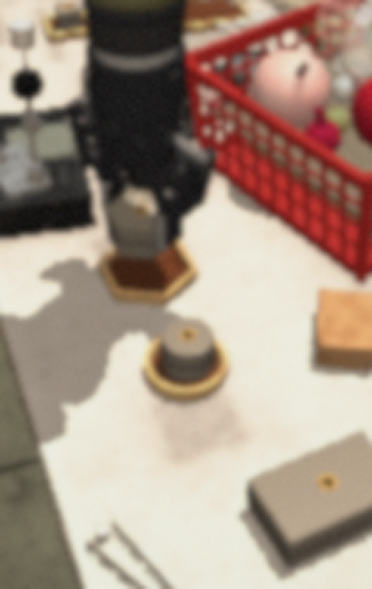

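View pics/t14c.png

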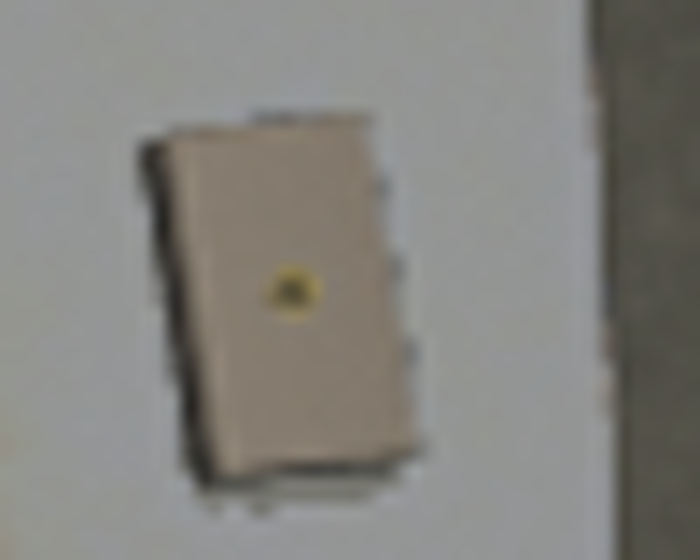

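Run:
```python
from h import *
o=np.array([200,180])
for P in([.4467,-.1504,.011],[.4436,-.1501,.053],[.4436,-.1501,.039],[.4436,-.1501,.067]): print(P,((proj("side",P)[0]-o+.5)*3.1-.5).round(0))
crop("pics/s14.png","pics/s14d.png",225,215,275,280,9)
crop("pics/t14.png","pics/t14d.png",250,170,340,235,8)
```

```text
[0.4467, -0.1504, 0.011] [147. 262.]
[0.4436, -0.1501, 0.053] [142. 222.]
[0.4436, -0.1501, 0.039] [142. 236.]
[0.4436, -0.1501, 0.067] [141. 208.]
```

View pics/s14d.png

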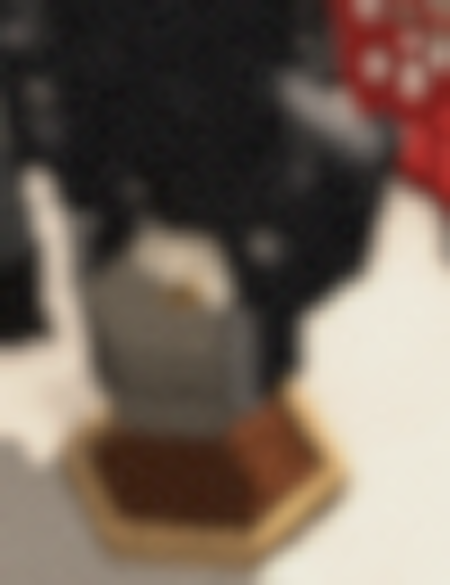

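View pics/t14d.png

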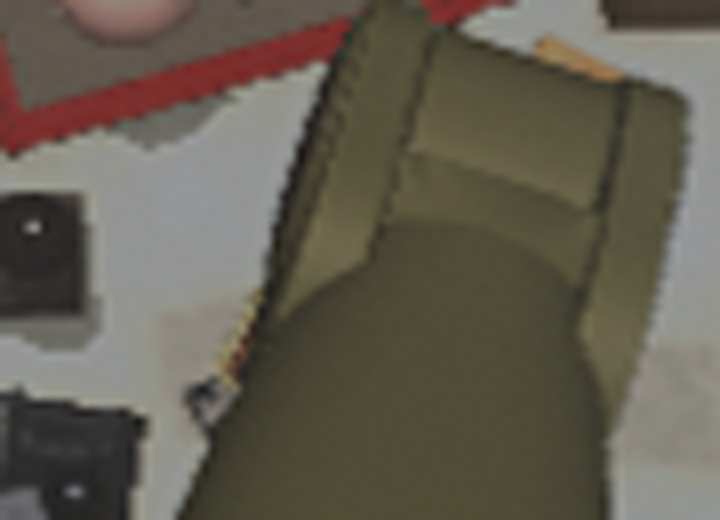

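Run:
```python
from h import *
f=lambda x,y:(225+(x+.5)/9-.5,215+(y+.5)/9-.5)
print("hole",onz("side",f(182,290),.067))
a=onz("side",f(68,447),.011);b=onz("side",f(347,473),.011);print(a,b,(a+b)/2,np.linalg.norm(a-b))
# same on initial image: d.png crop 4x at 220,230: L(47,147) R(174,150)
g=lambda x,y:(220+(x+.5)/4-.5,230+(y+.5)/4-.5)
V=[onz("side",g(*p),.011) for p in((47,147),(174,147),(78,106),(143,106))];print(np.round(V,4));print((V[0]+V[1])/2)
# placed round: hole vs tray in s14c (3.1)
h=lambda x,y:(200+(x+.5)/3.1-.5,180+(y+.5)/3.1-.5)
print("round hole side",onz("side",h(188,335),.033), "rim L/R", (onz("side",h(143,365),.011)+onz("side",h(230,365),.011))/2)
```

```text
hole [ 0.44269842 -0.14928085  0.067     ]
[ 0.41059948 -0.1376746   0.011     ] [ 0.48118688 -0.17583626  0.011     ] [ 0.44589318 -0.15675543  0.011     ] 0.08024271741133072
[[ 0.4065 -0.145   0.011 ]
 [ 0.4822 -0.1732  0.011 ]
 [ 0.4371 -0.1131  0.011 ]
 [ 0.4773 -0.1282  0.011 ]]
[ 0.4443573  -0.15910095  0.011     ]
round hole side [ 0.44181713 -0.26261807  0.033     ] rim L/R [ 0.43777039 -0.26989461  0.011     ]
```

The hole reads (0.4427,-0.1493) in the side view, matching the TCP. It needs 3 mm in +x, then lowering.

Emit:
drive_tool --claw '[1,1,1,1,1]' --pt "0 0.002 -0.003" --pt "0.015 0.002 -0.003" --pt "0.025 0.002 -0.003" --pt "0.031 0.002 -0.003" --pt "0.034 0.002 -0.003" --spin '[0,0,0,0,0]'

```text
clock: 21.88
ee_pos: [0.4492, -0.1502, 0.0841]
eef_rot: [-0.186, -0.682, -0.186, 0.682]
contact_force: [0.9, 0.0, -0.6]
finger_gap: 0.0491
```

Emit:
drive_tool --claw '[1,1]' --pt "0.001 0 0" --pt "0.001 0 0" --spin '[0,0]'

```text
clock: 22.12
ee_pos: [0.4498, -0.1504, 0.0839]
eef_rot: [0.186, 0.682, 0.186, -0.682]
contact_force: [0.8, 0.1, -0.9]
finger_gap: 0.049
```

Emit:
drive_tool --claw '[1,1,1,1]' --pt "0 -0.001 0.002" --pt "0.0015 -0.001 0.002" --pt "0.003 -0.001 0.002" --pt "0.003 -0.001 0.002" --spin '[0,0,0,0]'

```text
clock: 22.62
ee_pos: [0.4475, -0.1506, 0.0814]
eef_rot: [0.186, 0.682, 0.186, -0.682]
contact_force: [-3.3, 0.7, 8.6]
finger_gap: 0.0489
```

Contact at z=0.0814, against 0.0815 predicted. Release.

Emit:
drive_tool --claw '[0.3,-0.4,-1,-1,-1]' --pt "0 0 0" --pt "0 0 0" --pt "0 0 0" --pt "-0.02 0 0" --pt "-0.06 0 0" --spin '[0,0,0,0,0]'

```text
clock: 23.25
ee_pos: [0.446, -0.15, 0.1399]
eef_rot: [-0.185, -0.681, -0.187, 0.683]
contact_force: [1.2, -0.3, 0.2]
finger_gap: 0.0854
```

Emit:
drive_tool --claw '[-1,-1,-1,-1,-1]' --pt "-0.06 0 0" --pt "-0.1 0 0" --pt "-0.12 0.04 0.02" --pt "-0.12 0.09 0.05" --pt "-0.12 0.14 0.08" --spin '[0,0,0,0,0]'

```text
clock: 23.88
ee_pos: [0.4499, -0.3134, 0.2613]
eef_rot: [0.187, 0.682, 0.186, -0.682]
contact_force: [0.7, -0.4, 0.0]
finger_gap: 0.0858
```

Run:
```python
from h import *
f=lambda x,y:(340+(x+.5)/14-.5,185+(y+.5)/14-.5)
print("ob hole",onz("top",f(292,290),.028))
V=np.array([onz("top",f(*p),.028) for p in((163,130),(372,118),(420,455),(218,475))]);print(V.round(4),V.mean(0))
plan(.485,-.408,.22,-84)
cv2.imwrite("pics/s15.png",viewer.read_camera("side")[:,:,::-1])
crop("pics/s15.png","pics/s15c.png",200,180,320,370,3.1)
```

```text
ob hole [ 0.48584433 -0.41042506  0.028     ]
[[ 0.5271 -0.379   0.028 ]
 [ 0.5306 -0.4329  0.028 ]
 [ 0.4437 -0.4413  0.028 ]
 [ 0.4383 -0.3896  0.028 ]] [ 0.48492558 -0.41067786  0.028     ]
t 23.88 pos [ 0.4499 -0.3134  0.2613] jawyaw -59.4 j6 1.999 gap 0.0858 F [ 0.7 -0.4  0. ] xaxis [ 0.001 -0.001 -1.   ]
world delta [ 0.0351 -0.0946 -0.0413] tool shift [0.0414 0.0993 0.0179] spin 0.429 or -2.713
```

View pics/s15c.png

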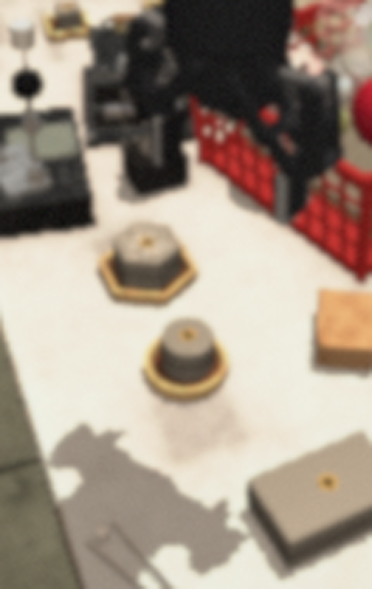

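The hex is seated in its tray (px 148,255), the round too. For the oblong I'll take jaw +96° so that j6 stays in range at its tray.

Emit:
drive_tool --claw '[-1,-1,-1,-1,-1]' --pt "0 0.04 0.008" --pt "0 0.08 0.017" --pt "0 0.1 0.021" --pt "0 0.1 0.021" --pt "0 0.1 0.021" --spin '[-0.18,-0.36,-0.54,-0.72,-0.9]'

```text
clock: 24.55
ee_pos: [0.4823, -0.4086, 0.26]
eef_rot: [-0.465, -0.532, -0.466, 0.532]
contact_force: [-0.9, 0.4, -0.0]
finger_gap: 0.0855
```

Emit:
drive_tool --claw '[-1,-1,-1,-1,-1]' --pt "0 0 0" --pt "0 0 0" --pt "0 0 0" --pt "0 0 0" --pt "0 0 0" --spin '[-0.18,-0.36,-0.54,-0.72,-0.9]'

```text
clock: 25.18
ee_pos: [0.4823, -0.4082, 0.2603]
eef_rot: [0.651, 0.276, 0.651, -0.276]
contact_force: [-0.1, 0.9, -1.8]
finger_gap: 0.0856
```

Emit:
drive_tool --claw '[-1,-1,-1,-1,-1]' --pt "0 0 0" --pt "0 0 0" --pt "0 0 0" --pt "0 0 0" --pt "0 0 0" --spin '[-0.18,-0.36,-0.54,-0.72,-0.9]'

```text
clock: 25.8
ee_pos: [0.4823, -0.4083, 0.2603]
eef_rot: [0.706, -0.034, 0.706, 0.034]
contact_force: [-0.5, 0.1, 0.4]
finger_gap: 0.0851
```

Run:
```python
from h import *
plan(.4825,-.410,.0765,96)
cv2.imwrite("pics/t16.png",viewer.read_camera("top")[:,:,::-1])
crop("pics/t16.png","pics/t16c.png",260,170,400,235,5.5)
```

```text
t 25.8 pos [ 0.4823 -0.4083  0.2603] jawyaw 95.6 j6 -0.8 gap 0.0851 F [-0.5  0.1  0.4] xaxis [-0.001  0.    -1.   ]
world delta [ 0.0002 -0.0017 -0.1838] tool shift [ 1.838e-01 -1.800e-03  1.000e-04] spin -0.008 or 3.134
```

View pics/t16c.png

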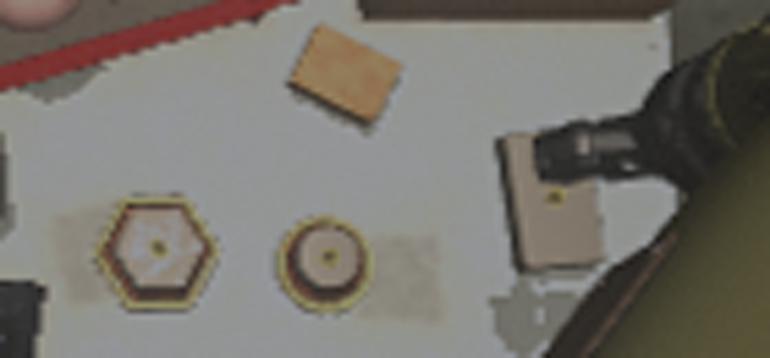

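Top view: hex (158,247) and round (328,255) both lie inside their rims. Descending on the oblong.

Emit:
drive_tool --claw '[-1,-1,-1,-1,-1]' --pt "0.04 -0.002 0" --pt "0.09 -0.002 0" --pt "0.13 -0.002 0" --pt "0.14 -0.002 0" --pt "0.14 -0.002 0" --spin '[0,0,0,0,0]'

```text
clock: 26.48
ee_pos: [0.4825, -0.4104, 0.1208]
eef_rot: [0.706, -0.032, 0.707, 0.032]
contact_force: [-0.5, 0.2, 0.3]
finger_gap: 0.0856
```

Run:
```python
from h import *
plan(.4825,-.410,.0765,96)
cv2.imwrite("pics/s17.png",viewer.read_camera("side")[:,:,::-1])
crop("pics/s17.png","pics/s17c.png",260,240,360,370,4.5)
```

```text
t 26.48 pos [ 0.4825 -0.4104  0.1208] jawyaw 95.2 j6 -0.795 gap 0.0856 F [-0.5  0.2  0.3] xaxis [-0.001  0.    -1.   ]
world delta [-0.      0.0004 -0.0443] tool shift [0.0443 0.0004 0.    ] spin -0.015 or 3.127
```

View pics/s17c.png

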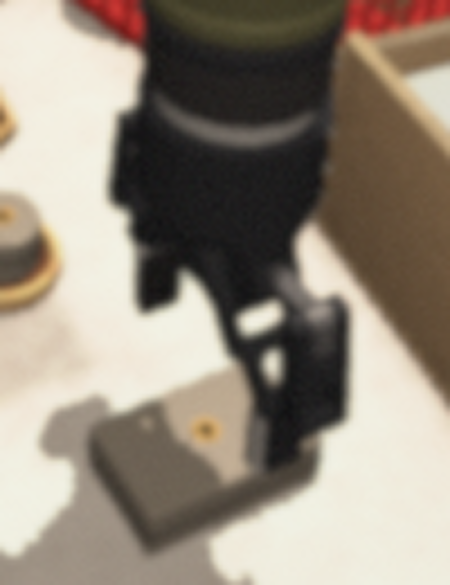

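Emit:
drive_tool --claw '[-1,-1,-1,-1,-1]' --pt "0.015 0 0" --pt "0.03 0 0" --pt "0.04 0 0" --pt "0.044 0 0" --pt "0.044 0 0" --spin '[-0.01,-0.01,-0.01,-0.01,-0.01]'

```text
clock: 27.15
ee_pos: [0.4823, -0.4104, 0.0764]
eef_rot: [0.706, -0.036, 0.706, 0.036]
contact_force: [0.0, 0.4, 0.2]
finger_gap: 0.0855
```

Emit:
drive_tool --claw '[-0.8,-0.6,-0.4,0,0.5]' --pt "0 0 0" --pt "0 0 0" --pt "0 0 0" --pt "0 0 0" --pt "0 0 0" --spin '[0,0,0,0,0]'

```text
clock: 27.78
ee_pos: [0.4828, -0.4108, 0.0773]
eef_rot: [0.706, -0.036, 0.706, 0.036]
contact_force: [-0.3, 0.8, 5.2]
finger_gap: 0.053
```

Emit:
drive_tool --claw '[1,1,1,1]' --pt "0 0 0" --pt "0 0 0" --pt "0 0 0" --pt "0 0 0" --spin '[0,0,0,0]'

```text
clock: 28.28
ee_pos: [0.4828, -0.4108, 0.0774]
eef_rot: [0.706, -0.036, 0.706, 0.036]
contact_force: [-0.5, 0.3, 6.8]
finger_gap: 0.053
```

Run:
```python
from h import *
plan(.4825,-.410,.0765,96)
cv2.imwrite("pics/s18.png",viewer.read_camera("side")[:,:,::-1])
crop("pics/s18.png","pics/s18c.png",260,240,360,370,4.5)
```

```text
t 28.27 pos [ 0.4828 -0.4108  0.0774] jawyaw 95.8 j6 -0.806 gap 0.053 F [-0.5  0.3  6.8] xaxis [ 0.001 -0.001 -1.   ]
world delta [-0.0003  0.0008 -0.0009] tool shift [ 0.0009  0.0008 -0.0002] spin -0.004 or 3.138
```

View pics/s18c.png

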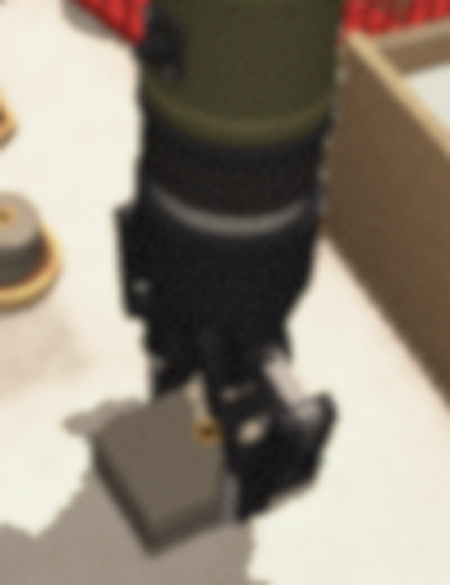

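The oblong is gripped at a 53 mm gap. Lifting and carrying.

Emit:
drive_tool --claw '[1,1,1,1,1]' --pt "-0.02 0 0" --pt "-0.06 0 0" --pt "-0.12 0 0" --pt "-0.18 0 0" --pt "-0.22 0.02 0" --spin '[0,0,0,0,0]'

```text
clock: 28.95
ee_pos: [0.4808, -0.3916, 0.2993]
eef_rot: [0.707, -0.036, 0.706, 0.035]
contact_force: [0.3, 0.6, -1.5]
finger_gap: 0.0527
```

Emit:
drive_tool --claw '[1,1,1,1,1]' --pt "0 0.05 0.003" --pt "0 0.11 0.006" --pt "0 0.17 0.01" --pt "0 0.23 0.013" --pt "0 0.29 0.016" --spin '[0,0,0.05,0.1,0.15]'

```text
clock: 29.58
ee_pos: [0.4664, -0.0986, 0.2963]
eef_rot: [0.707, 0.018, 0.707, -0.018]
contact_force: [0.6, 0.7, -1.7]
finger_gap: 0.0527
```

Run:
```python
from h import *
plan(.48,.12,.295,83.7)
cv2.imwrite("pics/s19.png",viewer.read_camera("side")[:,:,::-1])
cv2.imwrite("pics/t19.png",viewer.read_camera("top")[:,:,::-1])
```

```text
t 29.57 pos [ 0.4664 -0.0986  0.2963] jawyaw 87.1 j6 -0.158 gap 0.0527 F [ 0.6  0.7 -1.7] xaxis [-0.001  0.    -1.   ]
world delta [ 0.0136  0.2186 -0.0013] tool shift [0.0013 0.219  0.0025] spin 0.059 or -3.083
```

View pics/s19.png

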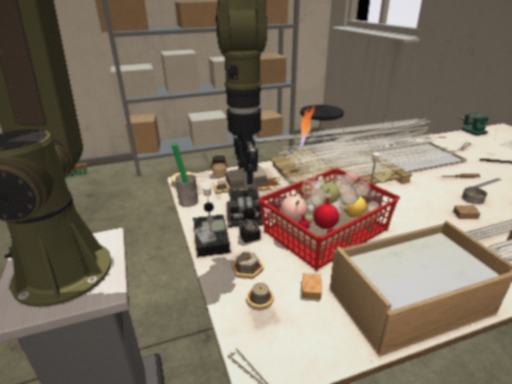

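View pics/t19.png

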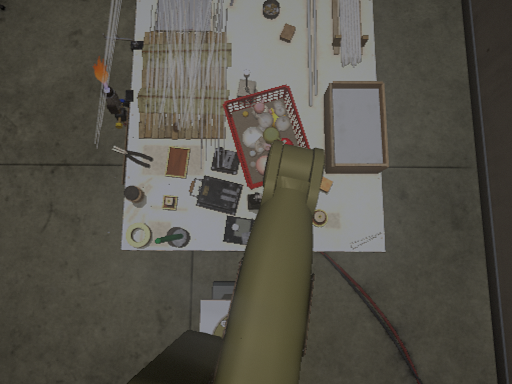

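The oblong mould is still in the grip (gap 52.7 mm) and the other moulds are in their trays. Next is the oblong tray.

Emit:
drive_tool --claw '[1,1,1,1,1]' --pt "0 0.055 0.024" --pt "0 0.11 0.048" --pt "0 0.165 0.072" --pt "0 0.22 0.096" --pt "0 0.275 0.12" --spin '[0.03,0.06,0.06,0.06,0.06]'

```text
clock: 30.3
ee_pos: [0.6011, 0.1695, 0.2961]
eef_rot: [0.706, 0.038, 0.706, -0.039]
contact_force: [1.1, -0.2, -1.5]
finger_gap: 0.0524
```

Run:
```python
from h import *
plan(.6433,.2571,.20,83.7)
```

```text
t 30.3 pos [0.6011 0.1695 0.2961] jawyaw 83.8 j6 0.384 gap 0.0524 F [ 1.1 -0.2 -1.5] xaxis [-0.001 -0.001 -1.   ]
world delta [ 0.0422  0.0876 -0.0961] tool shift [0.096  0.0917 0.0325] spin 0.001 or -3.14
```

Emit:
drive_tool --claw '[1,1,1,1,1]' --pt "0 0.045 0.016" --pt "0 0.092 0.0325" --pt "0.04 0.092 0.0325" --pt "0.08 0.092 0.0325" --pt "0.096 0.092 0.0325" --spin '[0,0,0,0,0]'

```text
clock: 30.92
ee_pos: [0.6412, 0.2551, 0.197]
eef_rot: [0.704, 0.038, 0.708, -0.039]
contact_force: [0.9, -1.1, -1.3]
finger_gap: 0.0529
```

Emit:
drive_tool --claw '[1,1,1,1,1]' --pt "0 0 0" --pt "0.04 0 0" --pt "0.08 0 0" --pt "0.08 0 0" --pt "0.08 0 0" --spin '[0,0,0,0,0]'

```text
clock: 31.55
ee_pos: [0.6442, 0.2566, 0.1235]
eef_rot: [0.707, 0.039, 0.705, -0.038]
contact_force: [0.8, 0.6, -1.3]
finger_gap: 0.0525
```

Run:
```python
from h import *
plan(.6433,.2571,.083,83.7)
cv2.imwrite("pics/s20.png",viewer.read_camera("side")[:,:,::-1])
crop("pics/s20.png","pics/s20c.png",230,130,310,205,8)
cv2.imwrite("pics/t20.png",viewer.read_camera("top")[:,:,::-1])
crop("pics/t20.png","pics/t20c.png",130,120,230,220,6)
```

```text
t 31.55 pos [0.6442 0.2566 0.1235] jawyaw 83.8 j6 0.488 gap 0.0525 F [ 0.8  0.6 -1.3] xaxis [ 0.003  0.001 -1.   ]
world delta [-0.0009  0.0005 -0.0405] tool shift [ 0.0405  0.0003 -0.001 ] spin 0.001 or -3.141
```

View pics/s20c.png

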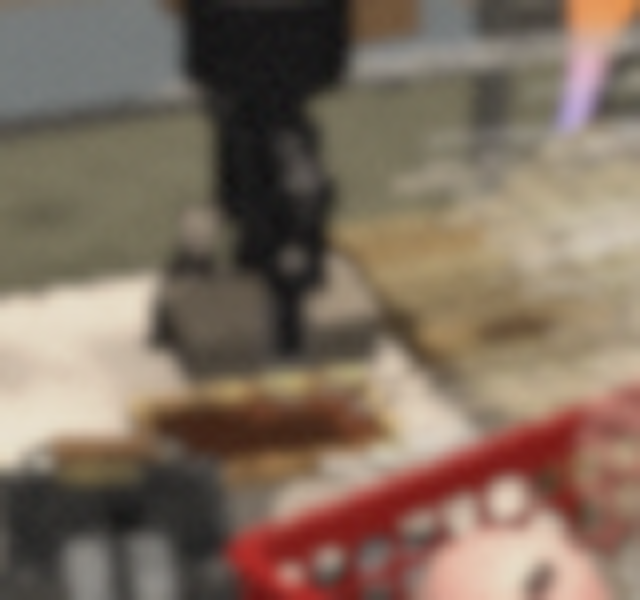

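View pics/t20c.png

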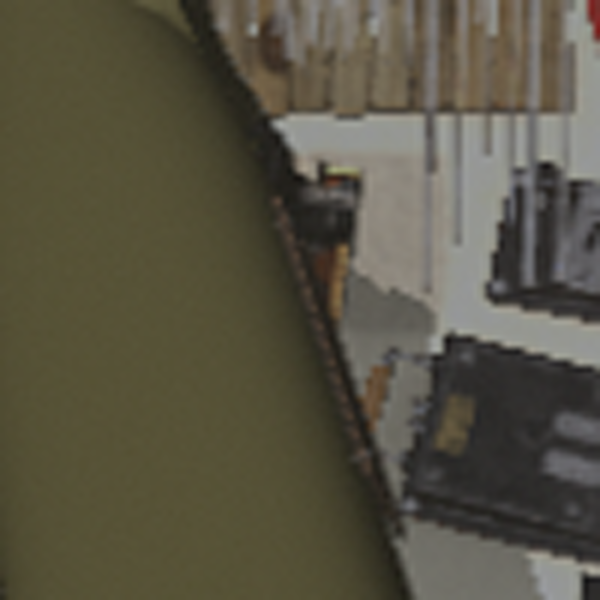

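Mould at px 160–385 above the tray at px 135–395: centred. Lowering.

Emit:
drive_tool --claw '[1,1,1,1,1]' --pt "0.01 0 -0.001" --pt "0.022 0 -0.001" --pt "0.032 0 -0.001" --pt "0.038 0 -0.001" --pt "0.04 0 -0.001" --spin '[0,0,0,0,0]'

```text
clock: 32.28
ee_pos: [0.641, 0.2561, 0.0823]
eef_rot: [0.706, 0.038, 0.706, -0.039]
contact_force: [-10.4, -4.2, 24.5]
finger_gap: 0.0526
```

Emit:
drive_tool --claw '[1,1]' --pt "0.0005 0 0" --pt "0.0005 0 0" --spin '[0,0]'

```text
clock: 32.52
ee_pos: [0.641, 0.2561, 0.0823]
eef_rot: [0.706, 0.038, 0.706, -0.039]
contact_force: [-7.8, -3.2, 17.4]
finger_gap: 0.0528
```

Emit:
drive_tool --claw '[0.3,-0.4,-1,-1,-1]' --pt "0 0 0" --pt "0 0 0" --pt "0 0 0" --pt "-0.02 0 0" --pt "-0.06 0 0" --spin '[0,0,0,0,0]'

```text
clock: 33.15
ee_pos: [0.6406, 0.2559, 0.1398]
eef_rot: [0.705, 0.038, 0.707, -0.039]
contact_force: [0.4, 0.0, -0.7]
finger_gap: 0.0852
```

Emit:
drive_tool --claw '[-1,-1,-1,-1,-1]' --pt "-0.06 0 0" --pt "-0.12 0 0" --pt "-0.16 -0.04 -0.04" --pt "-0.16 -0.08 -0.08" --pt "-0.16 -0.12 -0.12" --spin '[0,0,0,0,0]'

```text
clock: 33.78
ee_pos: [0.5084, 0.1492, 0.3025]
eef_rot: [0.707, 0.039, 0.705, -0.038]
contact_force: [1.2, -0.6, 0.8]
finger_gap: 0.0853
```

Emit:
drive_tool --claw '[-1,-1,-1,-1,-1]' --pt "0 -0.06 0" --pt "0 -0.12 0" --pt "0 -0.18 0" --pt "0 -0.2 0" --pt "0 -0.2 0" --spin '[0,0,0,0,0]'

```text
clock: 34.4
ee_pos: [0.4876, -0.0501, 0.3016]
eef_rot: [0.707, 0.039, 0.705, -0.04]
contact_force: [-0.6, 1.3, 0.5]
finger_gap: 0.0856
```

Run:
```python
from h import *
s=bot.observe();print(s["ee_pos"],s["contact_force"],s["finger_gap"])
cv2.imwrite("pics/s21.png",viewer.read_camera("side")[:,:,::-1])
crop("pics/s21.png","pics/s21c.png",190,140,340,330,3.1)
cv2.imwrite("pics/t21.png",viewer.read_camera("top")[:,:,::-1])
crop("pics/t21.png","pics/t21c.png",120,140,200,220,7)
crop("pics/t21.png","pics/t21d.png",265,170,345,235,9)
```

```text
[ 0.48763981 -0.05013118  0.30157178] [-0.58646895  1.31187311  0.46869071] 0.08563685197846048
```

View pics/s21c.png

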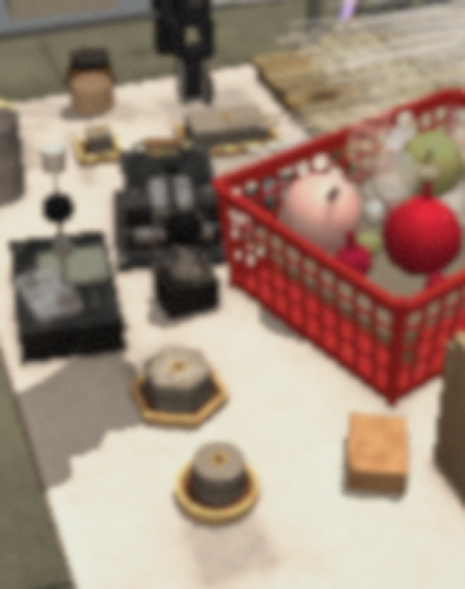

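View pics/t21c.png

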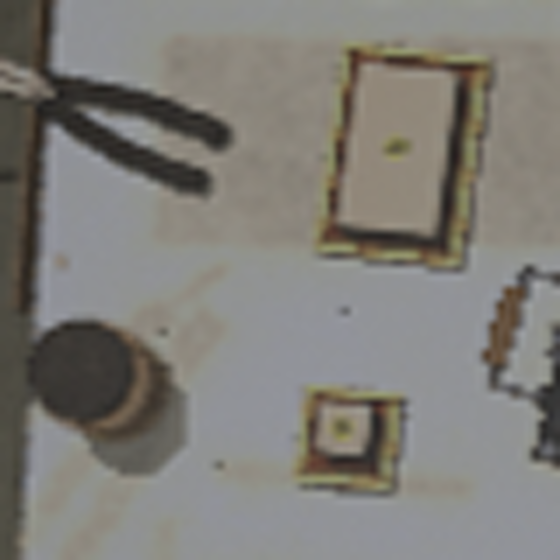

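View pics/t21d.png

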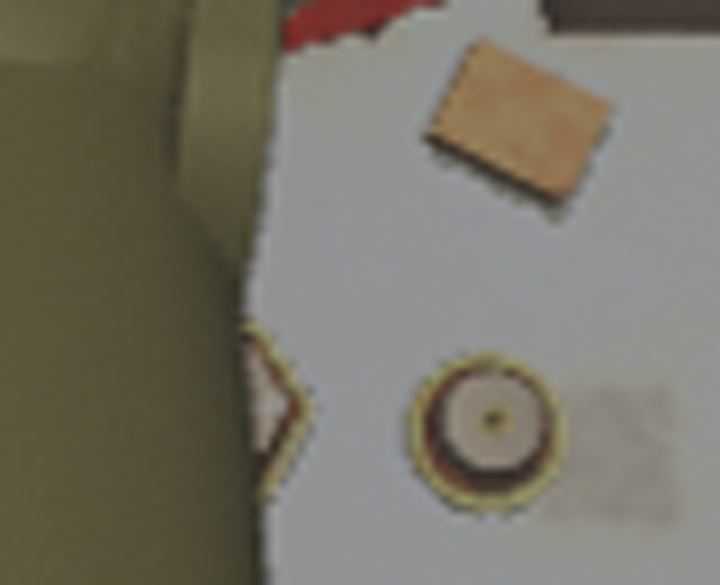

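Run:
```python
from h import *
f=lambda x,y:(120+(x+.5)/7-.5,140+(y+.5)/7-.5)
print("ob",onz("top",f(397,147),.033),"sq",onz("top",f(342,428),.033))
g=lambda x,y,s,a,b:(a+(x+.5)/s-.5,b+(y+.5)/s-.5)
print("hex",onz("top",g(158,247,5.5,260,170),.033),"rd",onz("top",g(493,419,9,265,170),.033))
from rig import job
job.job_done()
```

```text
ob [0.64442937 0.255077   0.033     ] sq [0.49673208 0.27733038 0.033     ]
hex [ 0.45027499 -0.15114682  0.033     ] rd [ 0.44530304 -0.26134855  0.033     ]
the job is handed in; nothing more can be done
```

I took the stack apart from the top, laid each of the four moulds right side up in its own tray, and handed the job in at about 34 s of the 128 s allowed. The gripper was open and clear of everything, with the arm raised.

- **Placing:** In the last top view the mould centres read 1 to 3 mm from their tray centres, with 7 mm to spare. The arm met the tray floor within 0.2 mm of the height I expected each time, so all four should be flat.
- **Pictures:** The last side and top views show all four upright inside their rims. The jar and the cork block sit where they were at the start.
- **What disagreed:** The top camera read about 2.8 mm farther in x than the arm's own position. I corrected for this on the hex and oblong only, so the square and round sit about 2 to 3 mm off centre.
- **Not checked:** The arm hid part of the hex tray in the very last top picture. Its position comes from an earlier top picture, and the last side view shows it seated.

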